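# Pry the snap ring off the idler axle

## Task

The idler pulley has to come off for a new bearing. Take the hooked pick from the tool stand, feel your way along the top of the axle until its tip sits under the ring's loop and pull the sprung ring gently up out of its groove without letting it fly, lay the ring in the steel parts dish, and hang the pick back upright in the stand slot it came from. Touch the ring only with the pick, do not force the pick against axle or ring, and leave the dish and the other pick in place.

Things in the scene. Friction and masses are not known exactly. Their poses are not given: they have to be found in the camera images.
- bracket: Fixed grey idler bracket; origin under its cheek on the bench, z up. Its stub axle (bare steel, 18 mm thick, along the bracket's x, axis 85 mm up) carries a 64 mm pulley and ends freely towards -x, 46.8 mm from the origin. The ring's groove (14 mm core, 4.6 mm wide) has 11 mm of bare axle before it (the free end) and 7.7 mm behind it up to the pulley's 27 mm washer.
- axle_groove (a point): Point on the axle's axis at the middle of the ring's groove, 33.4 mm from the bracket's origin towards -x and 9 mm below the top of the axle.
- ring: Snap ring of dark 3.2 mm spring wire in one upright plane across the axle, 21 mm wide, 25 mm high, 18 g: two sprung arms clasp the groove, open below; a pull loop stands on top. Origin at its centre on the axle's axis, x along the axle, z up. The loop's opening is 6 mm high (9 to 15 mm above the origin), 10 mm wide. A straight pull up of 8 to 15 N frees it; 20 mm of lift clears the axle.
- pick_hook: Hooked pick, hanging loose in the stand, 95 g: collar 26x26x5 mm, underside centre = origin, z up; black square handle 18x18 mm, 10 to 72 mm above. A 4.4 mm blade goes down from the origin; at its foot a 3 mm hook turns off along the pick's +x, reaching 9.7 mm from the blade's axis, its end turned up 1.4 mm. Blade clamped in a collet: hook's underside 84 to 108 mm below the origin, to be felt.
- pick_straight: A second pick with the same handle but a straight blade, hanging in the other slot; not needed. Origin as for the hooked one.
- stand: Fixed aluminium tool stand, origin at the centre of its underside. Its top plate (46 x 130 mm, upper face 125 mm up, open below) has two through slots, 35 mm long along the stand's x and 14 mm wide, at y = +35 and -35 mm. The picks hang in them on their collars, origins at x = -4 mm, hook towards the stand's +x; which slot holds which differs.
- dish: Loose round steel parts dish, 132 mm across the rim, 22 mm high, floor 4 mm thick and 100 mm across, 0.35 kg; origin at the centre of its underside.

How it is judged:
By the outcome, as a careful person would: the job done as asked, in the order asked, and still so for the second after the job is handed in, with the robot touching nothing.
It also fails if it takes over 61 s, if anything falls off the work surface, if the arm or the gripper's body presses on something with over 40 N, if the wrist force passes 120 N, or if a joint passes its speed limit or range.

## Robot

A 6-joint arm with a two-finger parallel gripper is mounted at the origin on a cart in front of the work surface, level with it; the furniture and walls round the work are solid. World frame = base frame: x ahead of the robot, y to its left, z up, the work surface at z = 0. Lengths are in m, angles in rad, forces in N, time in s.
With the tool pointing down it reaches from about 0.425 to 0.95 m from the base axis. Payload 3.5 kg.
Tool frame: the origin (TCP) lies on the centre line of the jaws, within the pads' length; the fingertips stand 17 mm ahead of it and the grasp point (between the pads) lies 2 mm behind it; z points along the fingers, y is the line along which they close (so a half turn about z gives the same grasp; the last joint's range is limited). The gripper opens to 85 mm and grips with 20 to 120 N. Pads are 22 mm wide; open, the fingers measure 114 mm over their backs; the gripper's body (76 mm by 85 mm) begins 54 mm behind the grasp point. The pads swing forward as they close: fully open they stand 13 mm farther back than shut.
Start: joints at [1.151, 0.286, 1.577, -0, 1.279, -0.15], TCP at [0.18, 0.651, 0.248] pointing down, gripper open.
Joint ranges: [-2.77, 2.77], [-0.9, 2.22], [0.21, 2.48], [-1.53, 4.67], [0.24, 2.81], [-2.84, 2.84]. Speed limits (rad/s): [2.79, 2.79, 3.14, 3.14, 3.14, 3.14].

## Interface

Orientations are given as a unit quaternion [x, y, z, w].
In Python, from plant import ctrl gives the robot as it stands. The module is installed in compiled form; this text tells all that it offers.
- The arm moves only by the tool drive_tool, never from a script. Its argument "moves" is a list of rows, each a list of 3 entries, a list of its own where there are three numbers: the turn, a rotation vector about the tool's x, y, z in rad, then the shift along the tool's x, y, z in m, then the finger opening in m, from 0 to 0.0854. A call has 1 to 5 rows; each row shifts and turns the commanded pose from where the row before left it, along the tool's axes as they then stand; what a row does not reach is not made up. A row lasts 1/8 s, in which the tool goes at most 62.5 mm and 10.7 degrees, less where a joint would pass 70% of its speed; a pose out of reach is approached as far as the arm can. A call with a gripper value outside its range is refused whole. The fingers move at their own pace and stop on an object; "grip_force" is the grip in N (left out, the last holds). Time passes only in rows, so rows that do not move let the fingers close. It gives the time, the measured TCP pose, the force, the opening and the grip force at its end, in the units of the state.
- ctrl.get_state(): the state, without advancing time (a new reading comes with each control period).
- ctrl.read_camera(name): name is "scene" or "side" or "wrist"; returns a dict with "image" (400x640x3 uint8, red, green, blue), "fx", "fy", "cx", "cy" (pixels), "dist" ([k1, k2, p1, p2, k3] as OpenCV has them; the pictures are not rectified), "R" (3x3) and "t" (3): a world point X has camera coordinates R X + t. Camera axes: x right, y down, z forward; pixel columns grow to the right and rows downward; lengths in m; the calibration is good to about 2 mm. A picture is of the moment at which its call begins. There is no depth.
- ctrl.sign_off(): hands the job in; it is judged then, once.
The state is a dict: "time": time; "qpos": joint angles; "dq": joint speeds; "joint_efforts": joint torques, N m; "eef_pos": TCP position; "tcp_rot": TCP orientation; "contact_force": force on the tool from outside, world axes, zero at the start; "wrist_torque": the same for the moment, N m; "opening": opening from 0.0 (shut) to 1.0 (fully open); "finger_force": force on a finger pad.
Only numpy, scipy, OpenCV 4.12 (cv2) and the standard library are available. Lean on these libraries where they do the work, as an engineer would, in place of code of your own. Each camera call takes 0.05 s, during which the arm holds its last target. There are 200 camera calls.

## Working session

There is one attempt and no reset: what is moved stays moved. The work goes in short steps, Python scripts to look and compute and a tool call to move; the robot and the scene stay as the last step left them, time stands still between calls to the robot, and variables do not carry over. Pictures are saved under pics/ and viewed, at most 10 in all, crops included, and the job is handed in when it is done.

Besides the shell and the picture viewer there is one more tool, called after "Request:" as name(argument=value, ...) on one line, values as JSON. drive_tool: Moves the arm, as the interface text tells. Its arguments: {"type":"object","properties":{"moves":{"type":"array","items":{"type":"array"}},"grip_force":{"type":"number"}},"required":["moves"]}

```bash
mkdir -p pics; python3 - <<'E'
from plant import ctrl
import cv2,numpy as np,pickle
d={}
for n in["scene","side","wrist"]:
    c=ctrl.read_camera(n);d[n]=c
    cv2.imwrite(f"pics/{n}0.png",c["image"][:,:,::-1])
    print(n,c["fx"],c["cx"],c["cy"],np.round(c["dist"],3),(-c["R"].T@c["t"]).round(3))
pickle.dump(d,open("c0.pkl","wb"))
s=ctrl.get_state();print(s)
E
```

```text
scene 489.2577575155522 315.4777538499485 197.47855876032546 [-0.123  0.     0.     0.     0.   ] [ 1.019 -0.029  0.743]
side 439.32041797316634 319.2369927082995 201.28781483834172 [0.003 0.    0.    0.    0.   ] [0.292 0.442 0.451]
wrist 347.0721016629522 318.5548898081844 200.62801982404295 [-0.028  0.     0.     0.     0.   ] [0.106 0.67  0.372]
{'time': 0.15, 'qpos': array([ 1.15098122e+00,  2.87021604e-01,  1.57782644e+00, -1.55738202e-05,
        1.27861196e+00, -1.49987620e-01]), 'dq': array([ 0.00059365, -0.00098229, -0.00391923, -0.0011992 ,  0.0016735 ,
       -0.00012598]), 'joint_efforts': array([ 1.00999499e-03, -4.06604433e+01, -2.93141127e+01, -1.63500877e-04,
        3.93304828e-03,  6.63180977e-07]), 'eef_pos': array([0.17970177, 0.65014531, 0.24723301]), 'tcp_rot': array([ 1.34502550e-01,  9.90912808e-01, -8.98131552e-04, -2.55266534e-04]), 'contact_force': array([ 0.79333974,  0.22099958, -0.8844008 ]), 'wrist_torque': array([ 0.01115551, -0.02762668,  0.01599392]), 'finger_force': 0.0, 'opening': 0.9978962768198408}
```

View pics/scene0.png

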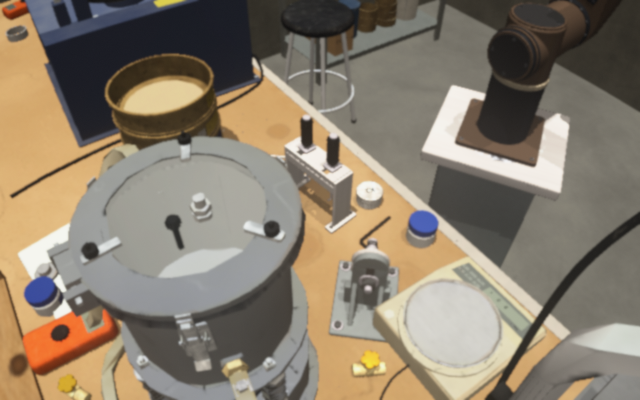

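View pics/side0.png

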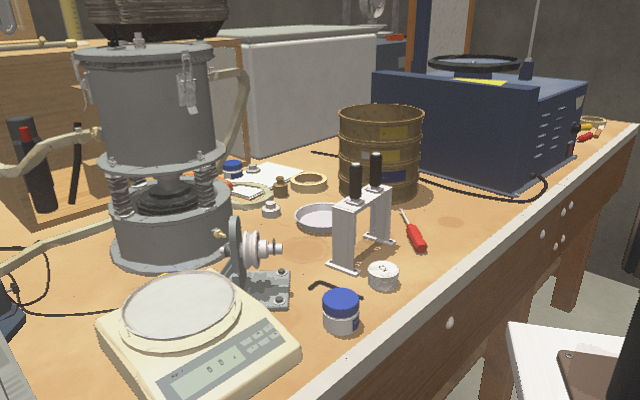

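Scene: stand with two picks around (305,125)/(333,150), bracket at (370,285). Side: bracket axle end at (278,248), picks at (355,180)/(376,170), dish at (320,217).

```bash
python3 - <<'E'
import cv2,numpy as np
a=cv2.imread("pics/side0.png")[140:310,210:410]
b=cv2.imread("pics/scene0.png")[105:345,265:425]
a=cv2.resize(a,None,fx=4,fy=4,interpolation=cv2.INTER_CUBIC)[:,:800][:600]
cv2.imwrite("pics/sidec.png",cv2.resize(cv2.imread("pics/side0.png")[150:300,210:410],None,fx=4,fy=4,interpolation=cv2.INTER_CUBIC))
cv2.imwrite("pics/scenec.png",cv2.resize(b,None,fx=2.5,fy=2.5,interpolation=cv2.INTER_CUBIC))
E
```

```text
(no output)
```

View pics/sidec.png

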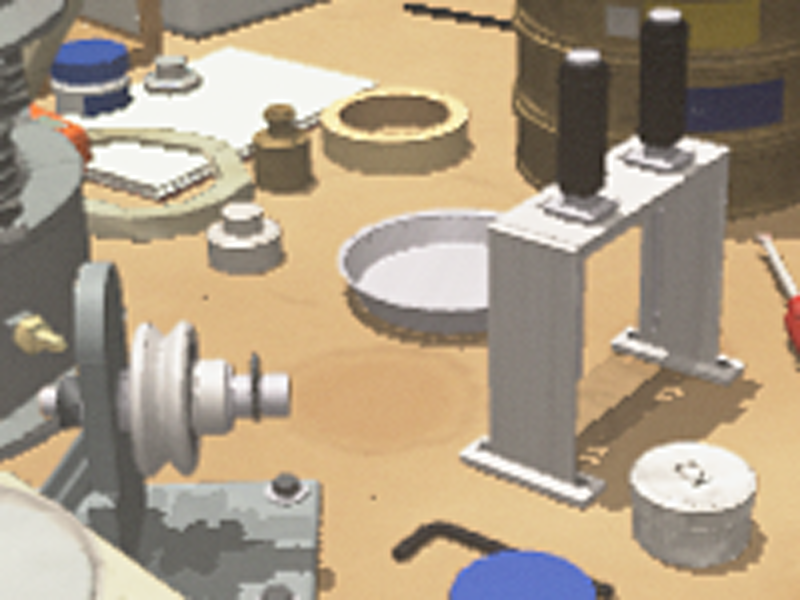

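View pics/scenec.png

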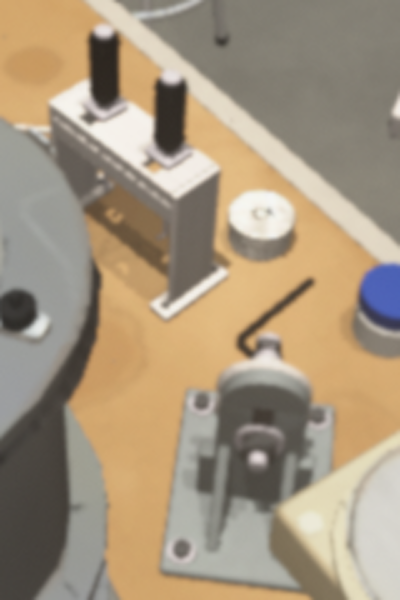

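The ring stands at side crop (255,375) near the axle's free end (283,394). The dish is left of the stand at (430,270). In both views the stand slots extend left of the picks. I'll triangulate.

```bash
cat > h.py <<'E'
import cv2,numpy as np,pickle
from scipy.spatial.transform import Rotation as Rt
def K(c): return np.array([[c["fx"],0,c["cx"]],[0,c["fy"],c["cy"]],[0,0,1.]])
def ray(c,p):
    u=cv2.undistortPoints(np.array([[p]],float),K(c),np.array(c["dist"],float))[0,0]
    d=c["R"].T@np.array([u[0],u[1],1]);return -c["R"].T@c["t"],d/np.linalg.norm(d)
def plane(c,p,z):
    o,d=ray(c,p);return (o+d*(z-o[2])/d[2]).round(4)
def tri(a,b):
    (o,d),(p,e)=ray(*a),ray(*b)
    s=np.linalg.lstsq(np.c_[d,-e],p-o,rcond=None)[0]
    x,y=o+d*s[0],p+e*s[1];return ((x+y)/2).round(4),np.linalg.norm(x-y).round(4)
def proj(c,X):
    return cv2.projectPoints(np.atleast_2d(np.array(X,float)),cv2.Rodrigues(c["R"])[0],c["t"],K(c),np.array(c["dist"],float))[0][:,0].round(1)
E
python3 - <<'E'
from h import *
d=pickle.load(open("c0.pkl","rb"));S,C=d["side"],d["scene"]
s=lambda u,v:(S,(u/4+210,v/4+150)); c=lambda u,v:(C,(u/2.5+265,v/2.5+105))
A,B=s(584,55),s(664,15);L,R=c(104,32),c(171,77)
for n,x,y in[("AL",A,L),("AR",A,R),("BL",B,L),("BR",B,R),("axle end",s(283,394),c(268,343)),
 ("plate corner",s(583,250),c(180,195)),("foot",s(608,478),c(228,270))]: print(n,tri(x,y))
print("side plate",[plane(*s(*p),.125) for p in[(487,228),(583,250),(730,150)]])
print("scene plate",[plane(*c(*p),.125) for p in[(50,103),(175,193),(219,165)]])
print("dish rim L/near/far",[plane(*s(*p),.022) for p in[(340,265),(430,212)]],plane(*s(420,335),0))
E
```

```text
AL (array([ 0.4079, -0.3244,  0.1971]), np.float64(0.0355))
AR (array([ 0.4098, -0.2745,  0.1982]), np.float64(0.0006))
BL (array([ 0.3832, -0.3386,  0.1977]), np.float64(0.0004))
BR (array([ 0.3873, -0.2851,  0.2   ]), np.float64(0.0352))
axle end (array([ 0.5132, -0.1544,  0.0842]), np.float64(0.0001))
plate corner (array([ 0.4127, -0.2644,  0.1014]), np.float64(0.0182))
foot (array([ 0.3919, -0.2279,  0.0085]), np.float64(0.0129))
side plate [array([ 0.4468, -0.2459,  0.125 ]), array([ 0.4016, -0.2324,  0.125 ]), array([ 0.351 , -0.3585,  0.125 ])]
scene plate [array([ 0.396 , -0.3793,  0.125 ]), array([ 0.4454, -0.2538,  0.125 ]), array([ 0.4054, -0.236 ,  0.125 ])]
dish rim L/near/far [array([ 0.5654, -0.3982,  0.022 ]), array([ 0.5339, -0.4783,  0.022 ])] [ 0.5118 -0.3676 -0.    ]
```

View pics/wrist0.png

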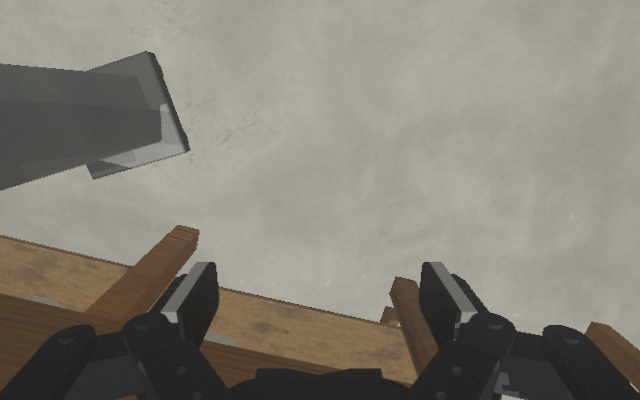

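Wrist view at the start pose shows only the floor. Now the bracket yaw, hook identity and obstacle extents.

```bash
python3 - <<'E'
from h import *
d=pickle.load(open("c0.pkl","rb"));S,C=d["side"],d["scene"]
s=lambda u,v:(S,(u/4+210,v/4+150)); c=lambda u,v:(C,(u/2.5+265,v/2.5+105))
print("axis: end",plane(*s(283,394),.085),plane(*c(268,343),.085),"nut",plane(*s(48,402),.085),plane(*c(258,458),.085),tri(s(48,402),c(258,458)))
print("bolts",[plane(*c(*p),.012) for p in[(202,400),(317,413),(181,548)]],[plane(*s(*p),.012) for p in[(287,485),(277,578)]])
print("ring top",plane(*s(255,355),.102))
P={}
for n,b in(("A",(.4098,-.2745)),("B",(.383,-.339))):
    q=proj(C,[[*b,z] for z in(.12,.09,.06,.04,.02)]);print(n,((q-[265,105])*2.5).round())
    q=proj(S,[[*b,z] for z in(.12,.09,.06,.04,.02)]);print(n,((q-[210,150])*4).round())
print("vessel base right",plane(S,(235,235),0.),"rim",[plane(C,(303,225),z) for z in(.3,.35,.4)],[plane(C,p,.25) for p in[(303,225)]])
print("tin",plane(S,(380,195),0),plane(S,(424,190),0),"tin scene",plane(C,(217,95),.12))
im=C["image"][:,:,::-1][160:245,280:350];cv2.imwrite("pics/z.png",cv2.resize(im,None,fx=8,fy=7,interpolation=cv2.INTER_CUBIC)[:600])
E
```

```text
axis: end [ 0.5127 -0.1533  0.085 ] [ 0.5139 -0.1543  0.085 ] nut [ 0.6055 -0.1263  0.085 ] [ 0.6028 -0.128   0.085 ] (array([ 0.6045, -0.1269,  0.0858]), np.float64(0.0027))
bolts [array([ 0.5271, -0.1936,  0.012 ]), array([ 0.5031, -0.1136,  0.012 ]), array([ 0.6437, -0.1604,  0.012 ])] [array([ 0.5289, -0.1947,  0.012 ]), array([ 0.5106, -0.1271,  0.012 ])]
ring top [ 0.5239 -0.1534  0.102 ]
A [[168. 158.]
 [167. 187.]
 [166. 215.]
 [165. 232.]
 [165. 250.]]
A [[581. 219.]
 [580. 278.]
 [579. 336.]
 [578. 374.]
 [577. 410.]]
B [[105. 112.]
 [105. 141.]
 [105. 168.]
 [106. 186.]
 [106. 204.]]
B [[658. 170.]
 [656. 226.]
 [654. 281.]
 [653. 317.]
 [652. 352.]]
vessel base right [ 0.6798 -0.3253  0.    ] rim [array([ 0.6891, -0.1963,  0.3   ]), array([ 0.7264, -0.1774,  0.35  ]), array([ 0.7636, -0.1585,  0.4   ])] [array([ 0.6518, -0.2152,  0.25  ])]
tin [ 0.4004 -0.6077  0.    ] [ 0.291  -0.6647  0.    ] tin scene [ 0.3008 -0.5967  0.12  ]
```

View pics/z.png

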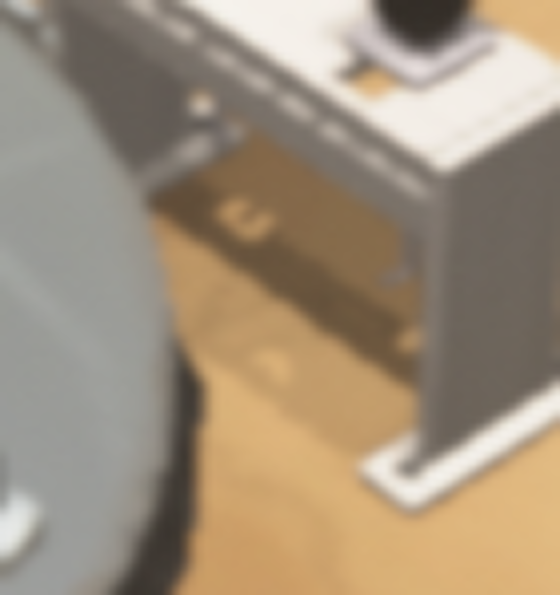

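The hooked pick is the nearer one (A): its foot with the hook turned off shows at (395,272), near z≈0.04. Bracket yaw is about 16.5° and stand yaw about −22.5°. I'll plan the swing over to pick A.

```bash
cat >> h.py <<'E'
def Rd(th): # pointing down, tool x at world yaw th
    return np.array([[np.cos(th),np.sin(th),0],[np.sin(th),-np.cos(th),0],[0,0,-1.]])
def rows(Rs,Ps):
    out=[]
    for i in range(len(Ps)-1):
        rv=Rt.from_matrix(Rs[i].T@Rs[i+1]).as_rotvec();sh=Rs[i].T@(np.array(Ps[i+1])-Ps[i])
        out.append([[*rv.round(3)],[*sh.round(4)]])
    return out
def rel(s,pos,th): # turn+shift from measured pose to target
    R=Rt.from_quat(s["tcp_rot"]).as_matrix();p=s["eef_pos"]
    return Rt.from_matrix(R.T@Rd(th)).as_rotvec().round(4),(R.T@(np.array(pos)-p)).round(4)
E
python3 - <<'E'
from h import *
n=19
a=np.linspace(1.301,-.590,n+1);t=np.linspace(2.871,-.393,n+1);r=np.linspace(.6745,.493,n+1);z=np.linspace(.247,.3,n+1)
P=np.c_[r*np.cos(a),r*np.sin(a),z]
for x in rows([Rd(v) for v in t],P): print([float(v) for v in x[0]],[float(v) for v in x[1]])
E
```

```text
[0.0, 0.0, 0.172] [-0.0661, -0.0128, -0.0028]
[0.0, 0.0, 0.172] [-0.0659, -0.008, -0.0028]
[0.0, 0.0, 0.172] [-0.0653, -0.0033, -0.0028]
[0.0, 0.0, 0.172] [-0.0645, 0.0012, -0.0028]
[0.0, 0.0, 0.172] [-0.0633, 0.0057, -0.0028]
[0.0, 0.0, 0.172] [-0.0618, 0.0099, -0.0028]
[0.0, 0.0, 0.172] [-0.0601, 0.014, -0.0028]
[0.0, 0.0, 0.172] [-0.058, 0.0179, -0.0028]
[0.0, 0.0, 0.172] [-0.0558, 0.0216, -0.0028]
[0.0, 0.0, 0.172] [-0.0533, 0.025, -0.0028]
[0.0, 0.0, 0.172] [-0.0506, 0.0282, -0.0028]
[0.0, 0.0, 0.172] [-0.0477, 0.0311, -0.0028]
[0.0, 0.0, 0.172] [-0.0447, 0.0338, -0.0028]
[0.0, 0.0, 0.172] [-0.0416, 0.0362, -0.0028]
[0.0, 0.0, 0.172] [-0.0383, 0.0383, -0.0028]
[0.0, 0.0, 0.172] [-0.0349, 0.0402, -0.0028]
[0.0, 0.0, 0.172] [-0.0315, 0.0417, -0.0028]
[0.0, 0.0, 0.172] [-0.0281, 0.043, -0.0028]
[0.0, 0.0, 0.172] [-0.0246, 0.044, -0.0028]
```

Request:
drive_tool(moves=[[[0,0,0.17],[-0.06,-0.012,-0.003],0.045],[[0,0,0.17],[-0.06,-0.008,-0.003],0.045],[[0,0,0.17],[-0.06,-0.003,-0.003],0.045],[[0,0,0.17],[-0.06,0.001,-0.003],0.045],[[0,0,0.17],[-0.06,0.006,-0.003],0.045]], grip_force=40)

```text
time: 0.78
eef_pos: [0.4172, 0.4651, 0.263]
tcp_rot: [0.533, 0.846, -0.0, -0.0]
contact_force: [0.7, -0.0, 0.1]
opening: 0.524
finger_force: 0.0
```

Request:
drive_tool(moves=[[[0,0,0.17],[-0.06,0.01,-0.003],0.045],[[0,0,0.17],[-0.06,0.014,-0.003],0.045],[[0,0,0.17],[-0.058,0.018,-0.003],0.045],[[0,0,0.17],[-0.056,0.022,-0.003],0.045],[[0,0,0.17],[-0.053,0.025,-0.003],0.045]])

```text
time: 1.4
eef_pos: [0.5369, 0.1911, 0.2781]
tcp_rot: [0.835, 0.551, -0.0, -0.0]
contact_force: [0.6, 0.2, -0.3]
opening: 0.524
finger_force: 0.0
```

Request:
drive_tool(moves=[[[0,0,0.17],[-0.051,0.028,-0.003],0.045],[[0,0,0.17],[-0.048,0.031,-0.003],0.045],[[0,0,0.17],[-0.045,0.034,-0.003],0.045],[[0,0,0.17],[-0.042,0.036,-0.003],0.045],[[0,0,0.17],[-0.038,0.038,-0.003],0.045]])

```text
time: 2.02
eef_pos: [0.5104, -0.0855, 0.2931]
tcp_rot: [0.988, 0.157, -0.0, -0.0]
contact_force: [0.1, -0.7, 0.5]
opening: 0.53
finger_force: 0.0
```

```bash
python3 - <<'E'
from h import *
from plant import ctrl
s=ctrl.get_state();print(s["time"],s["eef_pos"],s["qpos"].round(2));print(rel(s,(.41,-.2745,.3),-.393))
E
```

```text
2.025 [ 0.51040137 -0.0855077   0.29314824] [-0.36 -0.1   1.91 -0.    1.33  0.89]
(array([-0.00e+00,  2.00e-04,  7.09e-01]), array([-0.1542,  0.1484, -0.0068]))
```

Request:
drive_tool(moves=[[[0,0,0.177],[-0.0386,0.0372,-0.002],0.045],[[0,0,0.177],[-0.0314,0.0434,-0.002],0.045],[[0,0,0.177],[-0.0233,0.0482,-0.002],0.045],[[0,0,0.177],[-0.0144,0.0516,0],0.045],[[0,0,0],[0,0,0],0.045]])

```text
time: 2.65
eef_pos: [0.4101, -0.2761, 0.299]
tcp_rot: [0.981, -0.195, -0.0, 0.0]
contact_force: [-0.2, -0.2, 0.1]
opening: 0.526
finger_force: 0.0
```

```bash
python3 - <<'E'
from h import *
from plant import ctrl
s=ctrl.get_state();print(s["time"],s["eef_pos"],s["qpos"].round(2));print(rel(s,(.41,-.2745,.3),-.393))
c=ctrl.read_camera("wrist");pickle.dump(c,open("w1.pkl","wb"))
cv2.imwrite("pics/w1.png",c["image"][:,:,::-1])
print("A,B tops",proj(c,[[.4098,-.2745,.197],[.383,-.339,.197]]),"A collar",proj(c,[.4098,-.2745,.130]))
E
```

```text
2.65 [ 0.41012044 -0.27609582  0.29901941] [-0.8  -0.16  1.95 -0.    1.35  1.16]
(array([0.0003, 0.0006, 0.0011]), array([-0.0007, -0.0014, -0.001 ]))
A,B tops [[315.  208.1]
 [416.3 208.3]] A collar [[315.8 183.8]]
```

View pics/w1.png

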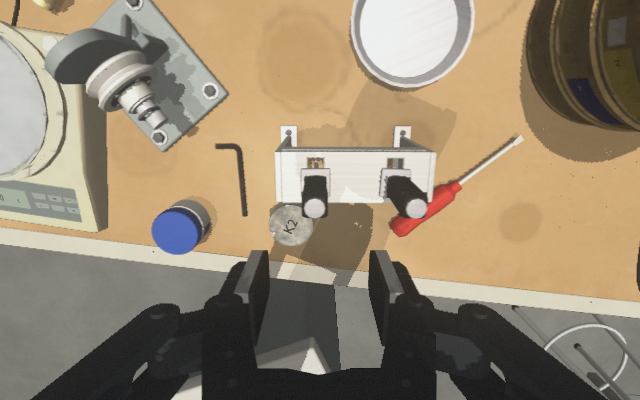

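A's handle top is at (314,208), as predicted, so the gripper is well aligned. Dish centre is near (413,25). The axle's free end points down-right at about (155,125). Descending to grip.

Request:
drive_tool(moves=[[[0,0,0],[-0.0007,-0.0014,0.05],0.045],[[0,0,0],[0,0,0.05],0.045],[[0,0,0],[0,0,0.034],0.045],[[0,0,0],[0,0,0],0.0],[[0,0,0],[0,0,0],0.0]], grip_force=60)

```text
time: 3.32
eef_pos: [0.4126, -0.272, 0.1667]
tcp_rot: [0.982, -0.191, 0.001, 0.001]
contact_force: [0.6, -0.2, -0.6]
opening: 0.204
finger_force: 58.9
```

```bash
python3 - <<'E'
from h import *
from plant import ctrl
c=pickle.load(open("w1.pkl","rb"))
print("plate edge",plane(c,(276,148),.125),plane(c,(437,152),.125))
print("dish",[plane(c,p,.022) for p in[(351,20),(474,25),(412,87),(413,22)]])
s=ctrl.get_state();print(s["time"],s["eef_pos"],s["contact_force"],s["finger_force"],s["opening"])
E
```

```text
plate edge [ 0.4511 -0.2545  0.125 ] [ 0.3948 -0.3819  0.125 ]
dish [array([ 0.5342, -0.3653,  0.022 ]), array([ 0.4808, -0.4845,  0.022 ]), array([ 0.4457, -0.4036,  0.022 ]), array([ 0.5078, -0.4252,  0.022 ])]
3.325 [ 0.41260327 -0.27200334  0.16672311] [ 0.64566521 -0.23220441 -0.55909978] 58.945627212524414 0.20352287152753307
```

Request:
drive_tool(moves=[[[0,0,0],[0,0,-0.015],0.0],[[0,0,0],[0,0,-0.03],0.0],[[0,0,0],[0,0,-0.04],0.0],[[0,0,0],[0,0,-0.04],0.0],[[0,0,0],[0,0,0],0.0]])

```text
time: 3.95
eef_pos: [0.4135, -0.2737, 0.2975]
tcp_rot: [0.981, -0.192, 0.005, 0.004]
contact_force: [0.3, -0.2, -0.9]
opening: 0.201
finger_force: 59.1
```

```bash
python3 - <<'E'
from h import *
from plant import ctrl
s=ctrl.get_state();print(s["time"],s["eef_pos"],s["tcp_rot"].round(4),s["contact_force"],s["wrist_torque"],s["opening"])
c=ctrl.read_camera("wrist");pickle.dump(c,open("w2.pkl","wb"))
cv2.imwrite("pics/w2.png",c["image"][:,:,::-1])
p=s["eef_pos"];R=Rt.from_quat(s["tcp_rot"]).as_matrix()
o=p+R@[0,0,.0417]
print("hook corner/tip for underside 84,96,108",[proj(c,[o+R@[0,0,L],o+R@[.0097,0,L]]).tolist() for L in(.084,.096,.108)],proj(c,o))
E
```

```text
3.95 [ 0.41348429 -0.27371354  0.29752501] [ 0.9814 -0.1918  0.0054  0.0035] [ 0.27203989 -0.2304804  -0.94736637] [ 0.056124   -0.02597638  0.00334596] 0.20132434041424455
hook corner/tip for underside 84,96,108 [[[317.2, 197.1], [317.2, 184.6]], [[317.3, 192.7], [317.3, 180.7]], [[317.3, 188.7], [317.3, 177.1]]] [[316.5 243.2]]
```

View pics/w2.png

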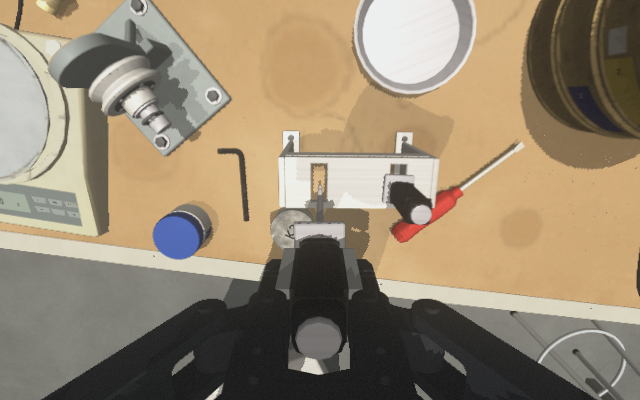

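The pick hangs in the grip, blade running from the collar (319,232) up to about (319,190). B is left hanging, and the dish centre is near (414,30). I'll locate the hook tip numerically.

```bash
python3 - <<'E'
from h import *
c=pickle.load(open("w2.pkl","rb"));g=cv2.cvtColor(c["image"],cv2.COLOR_RGB2GRAY)
print(list(range(308,332)))
for r in range(164,226,2): print(r,*[f"{v:3d}" for v in g[r,308:332]])
E
```

```text
[308, 309, 310, 311, 312, 313, 314, 315, 316, 317, 318, 319, 320, 321, 322, 323, 324, 325, 326, 327, 328, 329, 330, 331]
164 228 227 190 121 107 108 108 107 109 110 112 113 106 105 110 114 112 114 110 169 219 228 229 228
166 228 227 191 120 103 131 154 105 130 155 135 106 133 157 159 150 106 104 102 172 221 228 229 229
168 223 222 186 120 104 106 151 161 161 162 162 163 160 161 161 159 133 105 101 152 216 224 226 225
170 222 221 164 130 105 150 171 175 166 168 167 163 164 165 165 173 167 122 107 170 215 224 224 224
172 226 225 190 132 124 124 185 188 186 189 190 187 186 187 188 187 164 125 120 176 221 226 226 227
174 224 225 188 131 123 171 184 187 187 188 188 187 186 184 185 184 187 130 116 156 220 225 226 226
176 227 226 187 132 124 166 187 188 187 190 189 185 185 182 184 187 145 125 122 175 223 227 227 226
178 220 218 180 133 126 177 191 191 191 191 189 188 188 187 188 189 166 125 115 165 217 221 222 223
180 226 224 188 132 127 126 188 190 190 192 191 169 142 188 190 190 147 110 113 172 222 226 226 226
182 237 237 196 138 128 176 190 190 189 190 161 131 143 166 189 189 168 111 114
[... 1420 characters left out ...]

212  95  93 101 106 106 107 106 107 105  90  92  89  89  92  90 114 121 109 105 106 107 105 106 106
214 100  98  95  99 105 107 107 107  95  88  89  90  90  87  89 114 107 105 105 106 106 106 105 104
216 118 101 102  97  97 106 107 107  97  89  89  90  90  91  90  98 105 104 107 106 105 106 106 105
218 160 168 116 104  98 100 106 105  88  90  87  90  89  89  91  94 107 107 105 105 109 105 107 105
220 175 169 159 134 100  98 106 106  91  89  88  87  89  90  89  94 106 106 107 104 105 106 106 105
222 112 112 116 115 115 115 114 114 111 114 114 104 104 103 112 113 113 113 114 113 113 101 103 114
224 176 177 181 180 181 181 182 183 184 179 182 183 183 183 185 185 186 186 188 186 185 185 185 190
```

```bash
python3 - <<'E'
from h import *
from plant import ctrl
from scipy.spatial.transform import Slerp
c=pickle.load(open("w2.pkl","rb"))
s=ctrl.get_state();p=s["eef_pos"];R=Rt.from_quat(s["tcp_rot"]).as_matrix();o=p+R@[0,0,.0417]
for L in(.092,.096,.1,.104,.108): print(L,proj(c,[o+R@[.0022,0,L-.003],o+R@[.0097,0,L-.0044],o+R@[.0097,0,L]])[:,1])
T=[.5123,-.1547,.26]
n=5;sl=Slerp([0,1],Rt.from_matrix([R,Rd(.288)]))(np.linspace(0,1,n+1)).as_matrix()
for x in rows(sl,np.linspace(p,T,n+1)): print(np.round(x,4).tolist())
E
```

```text
0.092 [193.7 184.7 183.3]
0.096 [192.3 183.5 182.1]
0.1 [191.  182.2 180.9]
0.104 [189.6 181.  179.7]
0.108 [188.4 179.8 178.6]
[[0.001, -0.001, -0.135], [0.0095, -0.0294, 0.0068]]
[[0.001, -0.001, -0.135], [0.0134, -0.0279, 0.0069]]
[[0.001, -0.001, -0.135], [0.017, -0.0258, 0.0069]]
[[0.001, -0.001, -0.135], [0.0204, -0.0233, 0.0069]]
[[0.001, -0.001, -0.135], [0.0233, -0.0203, 0.0069]]
```

Request:
drive_tool(moves=[[[0.001,-0.001,-0.135],[0.0095,-0.0294,0.0068],0],[[0.001,-0.001,-0.135],[0.0134,-0.0279,0.0069],0],[[0.001,-0.001,-0.135],[0.017,-0.0258,0.0069],0],[[0.001,-0.001,-0.135],[0.0204,-0.0233,0.0069],0],[[0.001,-0.001,-0.135],[0.0233,-0.0203,0.0069],0]])

```text
time: 4.62
eef_pos: [0.511, -0.1524, 0.2546]
tcp_rot: [0.989, 0.146, -0.003, -0.004]
contact_force: [-0.3, 0.1, -0.6]
opening: 0.203
finger_force: 59.0
```

Request:
drive_tool(moves=[[[0,0,0],[0,0,0],0],[[0,0,0],[0,0,0],0]])

```text
time: 4.88
eef_pos: [0.5105, -0.1537, 0.2554]
tcp_rot: [0.99, 0.143, -0.003, -0.003]
contact_force: [-1.0, -0.5, -0.9]
opening: 0.199
finger_force: 59.0
```

```bash
python3 - <<'E'
from h import *
from plant import ctrl
s=ctrl.get_state();print(s["time"],s["eef_pos"],s["contact_force"].round(2),s["wrist_torque"].round(3));print(rel(s,(.5123,-.1547,.26),.288))
c=ctrl.read_camera("wrist");pickle.dump(c,open("w3.pkl","wb"))
im=c["image"][:,:,::-1][60:260,220:420]
cv2.imwrite("pics/w3.png",cv2.resize(im,None,fx=3,fy=3,interpolation=cv2.INTER_CUBIC))
p=s["eef_pos"];R=Rt.from_quat(s["tcp_rot"]).as_matrix();o=p+R@[0,0,.0417]
u=np.array([.959,.284,0]);r=np.array([.526,-.1506,.085])
f=lambda X:((proj(c,X)-[220,60])*3).round().tolist()
print("tip L 84,96,108",f([o+R@[.0097,0,L] for L in(.084,.096,.108)]),"ring loop top, axle end top",f([r+[0,0,.018],r-u*.0134+[0,0,.009],r+[0,0,.009]]))
E
```

```text
4.875 [ 0.51053219 -0.15369435  0.25536842] [-0.96 -0.5  -0.94] [-0.005 -0.035  0.025]
(array([-0.007 ,  0.0044, -0.    ]), array([ 0.0014,  0.0014, -0.0046]))
tip L 84,96,108 [[294.0, 372.0], [294.0, 361.0], [295.0, 350.0]] ring loop top, axle end top [[304.0, 324.0], [304.0, 364.0], [304.0, 317.0]]
```

View pics/w3.png

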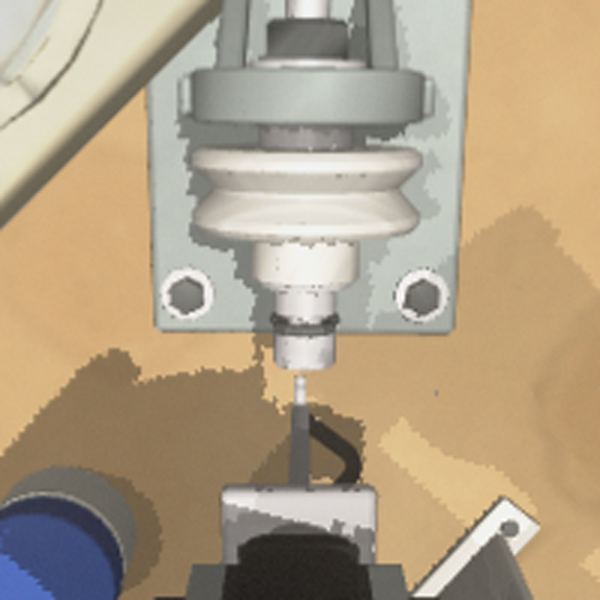

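Axle and hook are well aligned: the axle's centre is at column 304 and the hook at column 300, so +0.8 mm in tool y. The ring is at row 322, the axle end at row 368 and the hook tip at row 375, 30-odd mm above it. Descending carefully.

Request:
drive_tool(moves=[[[-0.007,0.0044,0],[0.0014,0.001,0],0],[[0,0,0],[0,0,0.005],0],[[0,0,0],[0,0,0.005],0],[[0,0,0],[0,0,0.004],0],[[0,0,0],[0,0,0.0],0]])

```text
time: 5.55
eef_pos: [0.5125, -0.1541, 0.2413]
tcp_rot: [0.99, 0.144, 0.0, -0.0]
contact_force: [-0.4, -0.9, -1.0]
opening: 0.204
finger_force: 59.0
```

Request:
drive_tool(moves=[[[0,0,0],[0,0,0.002],0],[[0,0,0],[0,0,0.002],0],[[0,0,0],[0,0,0],0]])

```text
time: 5.92
eef_pos: [0.5127, -0.1542, 0.2379]
tcp_rot: [0.99, 0.144, 0.001, 0.0]
contact_force: [-0.1, -0.2, -1.1]
opening: 0.204
finger_force: 59.0
```

Request:
drive_tool(moves=[[[0,0,0],[0,0,0.002],0],[[0,0,0],[0,0,0.002],0],[[0,0,0],[0,0,0],0]])

```text
time: 6.3
eef_pos: [0.5126, -0.1542, 0.2337]
tcp_rot: [0.99, 0.144, 0.001, 0.0]
contact_force: [-0.1, 0.6, -0.7]
opening: 0.202
finger_force: 59.0
```

```bash
python3 - <<'E'
from h import *
from plant import ctrl
s=ctrl.get_state();print(s["eef_pos"],s["contact_force"].round(2));print(rel(s,(.5123,-.1547,.23),.288))
c=ctrl.read_camera("wrist");pickle.dump(c,open("w4.pkl","wb"));g=cv2.cvtColor(c["image"],cv2.COLOR_RGB2GRAY)
p=s["eef_pos"];R=Rt.from_quat(s["tcp_rot"]).as_matrix();o=p+R@[0,0,.0417]
print("tip L 84,90,96",proj(c,[o+R@[.0097,0,L] for L in(.084,.09,.096)]))
print("     ",*range(306,336))
for r in range(160,206,1): print(r,*[f"{v:3d}" for v in g[r,306:336]])
E
```

```text
[ 0.51262819 -0.15417224  0.23374142] [-0.05  0.64 -0.73]
(array([ 0.0004, -0.001 ,  0.0008]), array([-0.0005,  0.0004,  0.0037]))
tip L 84,90,96 [[318.1 184. ]
 [318.1 182.1]
 [318.2 180.2]]
      306 307 308 309 310 311 312 313 314 315 316 317 318 319 320 321 322 323 324 325 326 327 328 329 330 331 332 333 334 335
160 222 225 229 232 236 237 237 235 237 239 240 241 241 241 241 241 240 239 239 238 236 234 230 222 218 211 208 203 197 176
161 222 227 229 218 235 236 236 235 238 239 240 240 241 241 241 241 240 240 239 238 235 232 227 221 217 213 210 202 194 170
162 200 205 225 213 234 234 232 235 239 240 240 240 241 241 241 241 240 240 239 237 234 231 224 216 211 201 170 176 164 152
163 178 186 197 203 212 179 169 189 216 221 215 232 237 237 214 209 170 205 193 225 221 218 212 208 200 188 172 164 145 167
164 165 186 192 196 203 201 207 213 221 223 205 227 229 230 227 227 224 226 156 217 213 207 203 197 194 174 164 154 168 173
165 130 132 157 153 158 177 184 216 221 219 218 225 215 214 228 230 229 211 206 204 203 166 177 158 172 172 171 170 171 172
166 126 120 145 166 180 194 155 214 21
[... 4221 characters left out ...]
 125  92  99 104 107 107 107 105 106 105 106 103 102 105 102 164 167 169 168 169
201 126 126 126 126 126 125 123 181 189 129 125  94  99 103  94  94  94 104 104 104 104 103 100 103 103 114 165 168 168 169
202 128 125 126 126 126 124 125 136 137 125 124  95  99 101  92  90  90 105 105 104 105 103 104 102 104 102 114 113 116 167
203 125 125 124 126 126 125 124 124 124 125 124  95  99 102 105  90  91 103 105 103 105 104 104 104 104 103 103 103 104 115
204 123 123 124 126 126 125 125 123 126 109 100  93  91 101 104  93  88  97 105 103 103 105 105 104 102 102 105 104 104 103
205 124 124 126 125 125 124 124 125 125 104  98  91  89  92  93  93  90  95 104 106 105 103 104 104 105 105 104 104 107 105
```

Request:
drive_tool(moves=[[[0,0,0],[0,-0.0014,0],0],[[0,0,0],[0,0,0.0015],0],[[0,0,0],[0,0,0.0015],0],[[0,0,0],[0,0,0],0]])

```text
time: 6.85
eef_pos: [0.5123, -0.1528, 0.2308]
tcp_rot: [0.99, 0.144, 0.001, 0.0]
contact_force: [0.2, -0.6, -0.1]
opening: 0.204
finger_force: 59.0
```

Request:
drive_tool(moves=[[[0,0,0],[0,0,0.001],0],[[0,0,0],[0,0,0.001],0],[[0,0,0],[0,0,0],0]])

```text
time: 7.22
eef_pos: [0.5123, -0.1529, 0.2289]
tcp_rot: [0.99, 0.144, 0.001, 0.0]
contact_force: [0.2, -0.4, -1.9]
opening: 0.203
finger_force: 59.0
```

Request:
drive_tool(moves=[[[0,0,0],[0,0,0.001],0],[[0,0,0],[0,0,0],0]])

```text
time: 7.48
eef_pos: [0.5123, -0.1529, 0.2279]
tcp_rot: [0.99, 0.144, 0.001, 0.0]
contact_force: [0.2, 0.9, -0.7]
opening: 0.204
finger_force: 59.0
```

Request:
drive_tool(moves=[[[0,0,0],[0,0,0.001],0],[[0,0,0],[0,0,0],0]])

```text
time: 7.72
eef_pos: [0.5123, -0.1529, 0.2269]
tcp_rot: [0.99, 0.144, 0.001, 0.0]
contact_force: [-0.0, 0.0, -1.0]
opening: 0.202
finger_force: 59.0
```

Request:
drive_tool(moves=[[[0,0,0],[0,0,0.001],0],[[0,0,0],[0,0,0],0]])

```text
time: 7.98
eef_pos: [0.5123, -0.1529, 0.2259]
tcp_rot: [0.99, 0.144, 0.001, 0.0]
contact_force: [0.7, 0.5, -1.3]
opening: 0.202
finger_force: 59.0
```

Request:
drive_tool(moves=[[[0,0,0],[0,0,0.001],0],[[0,0,0],[0,0,0],0]])

```text
time: 8.22
eef_pos: [0.5123, -0.1529, 0.2249]
tcp_rot: [0.99, 0.144, 0.001, 0.0]
contact_force: [-0.4, -0.6, -1.3]
opening: 0.202
finger_force: 59.0
```

```bash
python3 - <<'E'
from h import *
from plant import ctrl
s=ctrl.get_state();print(s["eef_pos"],s["contact_force"].round(2));print(rel(s,(.5123,-.1547,.23),.288))
c=ctrl.read_camera("wrist");pickle.dump(c,open("w5.pkl","wb"));g=cv2.cvtColor(c["image"],cv2.COLOR_RGB2GRAY)
print("     ",*range(304,336))
for r in range(172,206,1): print(r,*[f"{v:3d}" for v in g[r,304:336]])
E
```

```text
[ 0.51230284 -0.15288295  0.22489269] [-0.44 -0.56 -1.29]
(array([ 0.0006, -0.0012,  0.0008]), array([-0.0005,  0.0017, -0.0051]))
      304 305 306 307 308 309 310 311 312 313 314 315 316 317 318 319 320 321 322 323 324 325 326 327 328 329 330 331 332 333 334 335
172 125 125 125 126 127 133 157 176 193 205 214 216 219 224 229 230 234 234 233 228 220 218 213 210 202 188 169 139 169 171 170 171
173 125 125 125 124 125 132 157 176 190 206 214 215 220 224 229 230 234 235 233 229 221 217 215 210 202 186 168 139 167 169 169 172
174 125 126 125 124 125 132 156 176 190 206 215 215 219 224 229 230 235 234 233 228 221 218 214 208 202 187 168 140 167 168 170 170
175 125 126 125 127  97  99 155 175 192 207 214 216 219 224 229 229 234 235 232 228 220 217 214 208 201 185 166 110 144 169 169 169
176 124 125 124 107  76  76  89 112 169 186 212 215 219 223 228 229 234 233 233 227 220 217 214 209 193 137  92  76  89 164 167 168
177 126 123 125  98  74  88  85  76  93 106 151 185 161 178 186 187 233 234 223 214 205 213 150 141 112  86  82  83  76 124 165 167
178 123 124 123  94  72  74  82  68  76  78
[... 2952 characters left out ...]
 104 166 167 169 169 168 167 171 169 167
201 124 126 123 125 125 124 125 126 126 181 190 130 124  94 100 100 106 109 107 106 106 104 105 116 114 115 115 164 167 169 166 166
202 125 126 123 125 125 122 125 125 124 135 187 129 124  96  97 101 104 107 108 104 105 104 105 103 104 102 102 113 113 112 165 168
203 124 126 124 126 125 125 123 125 124 124 136 126 125  94  89  99 106 109 107 103 105 105 105 102 103 102 103 102 103 104 114 115
204 123 125 125 126 124 125 124 125 123 124 123 126 113  90  89  91  93  95  91  97 104 105 105 105 105 104 102 102 103 104 103 102
205 124 124 123 124 126 124 124 125 124 125 124 125 114  91  88  88  92  91  92  94 103 106 104 104 106 104 102 103 103 104 102 104
```

Request:
drive_tool(moves=[[[0,0,0],[0,0,0.0008],0],[[0,0,0],[0,0,0],0]])

```text
time: 8.52
eef_pos: [0.5124, -0.1529, 0.2242]
tcp_rot: [0.99, 0.144, 0.001, 0.0]
contact_force: [0.7, 0.2, -0.8]
opening: 0.2
finger_force: 59.0
```

Request:
drive_tool(moves=[[[0,0,0],[0,0,0.0008],0],[[0,0,0],[0,0,0],0]])

```text
time: 8.78
eef_pos: [0.5123, -0.1529, 0.2233]
tcp_rot: [0.99, 0.144, 0.001, 0.0]
contact_force: [0.9, 0.4, -0.7]
opening: 0.204
finger_force: 59.0
```

Request:
drive_tool(moves=[[[0,0,0],[0,0,0.0006],0],[[0,0,0],[0,0,0],0]])

```text
time: 9.02
eef_pos: [0.5123, -0.1529, 0.2228]
tcp_rot: [0.99, 0.144, 0.001, 0.0]
contact_force: [-1.0, 0.8, -1.2]
opening: 0.2
finger_force: 59.0
```

Request:
drive_tool(moves=[[[0,0,0],[0,0,0.0006],0],[[0,0,0],[0,0,0],0]])

```text
time: 9.28
eef_pos: [0.5124, -0.1529, 0.2222]
tcp_rot: [0.99, 0.144, 0.001, 0.0]
contact_force: [-0.5, -0.1, -0.1]
opening: 0.202
finger_force: 59.0
```

Request:
drive_tool(moves=[[[0,0,0],[0,0,0.0006],0],[[0,0,0],[0,0,0],0]])

```text
time: 9.52
eef_pos: [0.5124, -0.1529, 0.2216]
tcp_rot: [0.99, 0.144, 0.001, 0.0]
contact_force: [-0.4, -0.1, -0.5]
opening: 0.202
finger_force: 59.0
```

Request:
drive_tool(moves=[[[0,0,0],[0,0,0],0]])

```text
time: 9.65
eef_pos: [0.5124, -0.1529, 0.2216]
tcp_rot: [0.99, 0.144, 0.001, 0.0]
contact_force: [-1.0, 0.8, -1.6]
opening: 0.203
finger_force: 59.0
```

No contact yet; continuing.

Request:
drive_tool(moves=[[[0,0,0],[0,0,0.0007],0],[[0,0,0],[0,0,0],0]])

```text
time: 9.9
eef_pos: [0.5123, -0.1529, 0.2208]
tcp_rot: [0.99, 0.144, 0.001, 0.0]
contact_force: [-0.1, -0.3, -0.9]
opening: 0.2
finger_force: 59.0
```

Request:
drive_tool(moves=[[[0,0,0],[0,0,0.0007],0],[[0,0,0],[0,0,0],0]])

```text
time: 10.15
eef_pos: [0.5125, -0.1529, 0.2204]
tcp_rot: [0.99, 0.144, 0.001, 0.0]
contact_force: [-0.4, 0.9, -0.1]
opening: 0.206
finger_force: 59.2
```

```bash
python3 - <<'E'
from h import *
from plant import ctrl
s=ctrl.get_state();print(s["eef_pos"],s["contact_force"].round(2));print(rel(s,(.5123,-.1547,.23),.288))
c=ctrl.read_camera("wrist");pickle.dump(c,open("w6.pkl","wb"));g=cv2.cvtColor(c["image"],cv2.COLOR_RGB2GRAY)
print("     ",*range(312,330))
for r in range(178,200,1): print(r,*[f"{v:3d}" for v in g[r,312:330]])
E
```

```text
[ 0.51246034 -0.15293001  0.22044388] [-0.41  0.9  -0.09]
(array([ 0.0009, -0.0016,  0.0008]), array([-0.0006,  0.0017, -0.0096]))
      312 313 314 315 316 317 318 319 320 321 322 323 324 325 326 327 328 329
178 129 160 172 194 201 215 228 230 234 234 232 227 203 215 180 194 133 100
179  79  91 143 182 211 164 170 169 232 232 218 208 195 193 133 103  80  71
180  74  80 127 180 193 194 199 157 173 216 214 204 193 187  97  78  68  67
181  66  66  88 147 188 199 206 134 133 144 143 136 190 188  92  70  70  76
182  86  90  95 104 114 114 115  97  99  96  97  95 112 113  94  86  85  90
183  93 112 112 110 102 100 109 108 107 108 109 111 110 111 114 111  78  95
184  95 116 119 120 119 119 121 123 134 127 125 128 124 125 125 118  95  95
185  98 110 108 101 103 108 112 113 116 115 113 112 112 111 112 104 109 122
186 177 189 162 167 174 179 123 133 144 106 150 145 137 158 156 182 176 165
187 185 197 206 212 217 163 138 208 227 187 224 221 200 198 193 190 184 172
188 184 178 211 216 221 158 158 171 203 180 227 226 208 201 197 185 180 171
189 186 199 210 216 220 158 166 187 202 176 223 224 203 199 197 187 175 167
190 189 200 208 213 218 217 185 212 221 200 223 221 199 195 192 184 176 164
191 188 149 206 214 219 224 187 219 229 204 223 208 196 193 190 182 174 162
192 167 169 209 216 221 224 186 221 230 205 206 201 197 192 189 177 170 161
193 123 173 189 198 202 225 187 220 229 203 208 220 216 194 187 178 167 158
194 159 177 189 196 200 207 186 199 211 202 223 222 219 197 187 176 165 154
195 165 180 191 198 203 181 118 121 128 126 167 205 203 197 190 175 163 151
196 169 182 194 198 203 118  98 103 106 107 114 199 200 196 192 176 163 150
197 166 178 135 193 201 102  98 101 105 109 105 199 199 196 188 169 161 159
198 114 116 150 162 164  96  96 101 108 108 105 180 179 176 170 169 168 168
199 103 104 165 167 115  91  98 104 107 106 107 119 117 168 170 169 168 169
```

Request:
drive_tool(moves=[[[0,0,0],[0,0,0.0005],0],[[0,0,0],[0,0,0],0]])

```text
time: 10.45
eef_pos: [0.5126, -0.153, 0.2203]
tcp_rot: [0.99, 0.144, 0.001, 0.0]
contact_force: [-0.5, -0.2, 3.3]
opening: 0.205
finger_force: 59.5
```

Request:
drive_tool(moves=[[[0,0,0],[0,0,0],0]])

```text
time: 10.58
eef_pos: [0.5126, -0.153, 0.2203]
tcp_rot: [0.99, 0.144, 0.001, 0.0]
contact_force: [-1.4, 0.6, 2.6]
opening: 0.204
finger_force: 59.6
```

```bash
python3 - <<'E'
from h import *
c=pickle.load(open("w6.pkl","rb"))
u=np.array([.959,.284]);q=lambda col,r,z:round(float(plane(c,(col,r),z)[:2]@u)*1000,1)
tcp=np.array([.51246,-.15293])@u*1000
print("tcp",tcp,"tip+9.7",tcp+9.7,"img tip",[q(320,r,.094) for r in(186,186.5)],"axle end",[q(314,r,.0935) for r in(197.5,198.3)],"ring mid",q(320,184.1,.1018),"front",q(320,186.2,.102),"back",q(320,182,.102), "lateral",plane(c,(320,186),.094),plane(c,(319.8,184),.102))
E
```

```text
tcp 448.01702 tip+9.7 457.71702 img tip [456.2, 455.8] axle end [447.1, 446.4] ring mid 459.6 front 458.1 back 461.3 lateral [ 0.5207 -0.1521  0.094 ] [ 0.5241 -0.1509  0.102 ]
```

Contact is felt at TCP z = 0.2204 (~4 N). I'll back off about 0.6 mm and slide under the loop.

Request:
drive_tool(moves=[[[0,0,0],[0,0,-0.0012],0],[[0,0,0],[0,0,0],0]])

```text
time: 10.82
eef_pos: [0.5123, -0.1528, 0.2205]
tcp_rot: [0.99, 0.144, 0.001, 0.0]
contact_force: [-0.5, -0.2, -0.9]
opening: 0.2
finger_force: 59.1
```

Request:
drive_tool(moves=[[[0,0,0],[0.0012,0,0],0],[[0,0,0],[0.0012,0,0],0],[[0,0,0],[0.0012,0,0],0],[[0,0,0],[0,0,0],0]])

```text
time: 11.32
eef_pos: [0.5159, -0.1518, 0.2208]
tcp_rot: [0.99, 0.144, 0.001, 0.0]
contact_force: [-0.7, 0.2, -1.2]
opening: 0.2
finger_force: 59.1
```

Request:
drive_tool(moves=[[[0,0,0],[0.001,0,0],0],[[0,0,0],[0.001,0,0],0],[[0,0,0],[0,0,0],0]])

```text
time: 11.7
eef_pos: [0.5178, -0.1513, 0.221]
tcp_rot: [0.99, 0.144, 0.001, 0.0]
contact_force: [0.0, -0.5, -0.0]
opening: 0.204
finger_force: 59.1
```

Request:
drive_tool(moves=[[[0,0,0],[0.001,0,0],0],[[0,0,0],[0.001,0,0],0],[[0,0,0],[0,0,0],0]])

```text
time: 12.08
eef_pos: [0.5197, -0.1507, 0.221]
tcp_rot: [0.99, 0.144, 0.001, 0.0]
contact_force: [0.0, 0.1, -1.3]
opening: 0.201
finger_force: 59.1
```

```bash
python3 - <<'E'
from h import *
from plant import ctrl
s=ctrl.get_state();print(s["eef_pos"],s["contact_force"].round(2));print(rel(s,(.5123,-.1547,.23),.288))
c=ctrl.read_camera("wrist");pickle.dump(c,open("w7.pkl","wb"));g=cv2.cvtColor(c["image"],cv2.COLOR_RGB2GRAY)
print("tcp",s["eef_pos"][:2]@[.959,.284]*1000)
print("     ",*range(308,332))
for r in range(178,210,1): print(r,*[f"{v:3d}" for v in g[r,308:332]])
E
```

```text
[ 0.5197323  -0.15072766  0.22095072] [ 0.    0.11 -1.28]
(array([ 0.0008, -0.0014,  0.0009]), array([-0.0082,  0.0017, -0.0091]))
tcp 455.61661685601115
      308 309 310 311 312 313 314 315 316 317 318 319 320 321 322 323 324 325 326 327 328 329 330 331
178 167 170 192 196 205 205 209 216 220 221 223 225 227 227 225 224 221 222 154 213 207 203 200 194
179 119 137 162 153 160 166 183 216 220 217 219 223 224 213 211 210 208 205 204 207 199 188 171 151
180 110 129 159 172 185 201 206 215 218 221 226 227 231 231 229 224 159 211 213 207 200 185 167 141
181 108 131 159 177 190 206 212 214 218 222 227 228 232 232 231 226 214 216 212 207 200 187 167 140
182  96 130 160 177 189 205 211 214 218 222 228 228 232 233 230 225 219 216 213 206 200 185 166 138
183  95 131 157 175 188 205 213 214 218 222 228 227 217 231 231 226 220 216 214 208 197 186 167 139
184  95 129 157 175 190 205 212 214 217 222 227 228 215 217 216 225 219 216 212 208 197 184 167 136
185 120 130 157 175 191 204 212 215 218 222 151 189 189 166 216 224 219 216 211 205 184 171 157 143
186  88  98 157 175 191 206 213 214 218 221 
[... 1655 characters left out ...]

203 121  95 103 107 109 113 116 118 121  95  97  99 107 106 106 200 196 194 186 175 162 154 142 101
204 123 109 104 107 110 115 119 121 112  93  90  91 104 107 105 198 197 197 190 175 162 150 141  98
205 121 122 106 108 111 116 118 121 112  94  88  89  93  91  91 170 197 195 189 175 160 149 120 101
206 123 122 118 116 114 117 120 122 111  90  88  88  89  90  90 167 195 195 188 171 132 124 105 102
207 124 123 122 122 122 122 109 110 106  89  89  87  92  89  90 141 153 151 146 117 106 105 102 102
208 125 123 123 124 122 123 103 103 100  87  87  89  89  90  89 102 109 109 106 102 104 101 103 103
209 124 124 123 123 123 123 102 100  98  87  90  88  90  90  89  97 102 102 102 101 102 101 102 100
```

The hook has passed under the loop: the loop is dark at rows 191–195 (cols 313–327), with the hook's bright top running through to row 185 and the blade close behind from row 196. I'll go 0.8 mm further, then pull up gently.

Request:
drive_tool(moves=[[[0,0,0],[0.0008,0,0],0],[[0,0,0],[0,0,0],0]])

```text
time: 12.38
eef_pos: [0.5204, -0.1505, 0.2209]
tcp_rot: [0.99, 0.144, 0.001, 0.0]
contact_force: [0.7, 0.3, -1.1]
opening: 0.206
finger_force: 59.1
```

Request:
drive_tool(moves=[[[0,0,0],[0,0,-0.0006],0],[[0,0,0],[0,0,-0.0006],0],[[0,0,0],[0,0,-0.0006],0],[[0,0,0],[0,0,0],0]])

```text
time: 12.88
eef_pos: [0.5205, -0.1505, 0.2228]
tcp_rot: [0.99, 0.144, 0.001, 0.0]
contact_force: [0.3, 0.1, -0.9]
opening: 0.199
finger_force: 59.1
```

Request:
drive_tool(moves=[[[0,0,0],[0,0,-0.0005],0],[[0,0,0],[0,0,-0.0005],0],[[0,0,0],[0,0,0],0]])

```text
time: 13.25
eef_pos: [0.5204, -0.1505, 0.2236]
tcp_rot: [0.99, 0.144, 0.001, 0.0]
contact_force: [-0.5, -0.3, -1.4]
opening: 0.206
finger_force: 58.9
```

Request:
drive_tool(moves=[[[0,0,0],[0,0,-0.0005],0],[[0,0,0],[0,0,-0.0005],0],[[0,0,0],[0,0,0],0]])

```text
time: 13.62
eef_pos: [0.5201, -0.1504, 0.2241]
tcp_rot: [0.99, 0.144, 0.0, 0.0]
contact_force: [0.0, -0.3, -4.7]
opening: 0.206
finger_force: 58.5
```

Request:
drive_tool(moves=[[[0,0,0],[0,0,-0.0005],0],[[0,0,0],[0,0,0],0]])

```text
time: 13.88
eef_pos: [0.52, -0.1504, 0.2244]
tcp_rot: [0.99, 0.144, 0.0, -0.0]
contact_force: [0.4, -0.5, -7.8]
opening: 0.202
finger_force: 58.5
```

Engaged, pull rising. Continuing slowly.

Request:
drive_tool(moves=[[[0,0,0],[0,0,-0.0004],0],[[0,0,0],[0,0,0],0]])

```text
time: 14.12
eef_pos: [0.52, -0.1503, 0.2248]
tcp_rot: [0.99, 0.144, 0.0, -0.0]
contact_force: [0.7, -1.0, -9.0]
opening: 0.205
finger_force: 58.5
```

Request:
drive_tool(moves=[[[0,0,0],[0,0,-0.0004],0],[[0,0,0],[0,0,0],0]])

```text
time: 14.38
eef_pos: [0.5201, -0.1503, 0.2254]
tcp_rot: [0.99, 0.144, 0.0, -0.0]
contact_force: [0.2, -0.4, -9.0]
opening: 0.205
finger_force: 58.6
```

Request:
drive_tool(moves=[[[0,0,0],[0,0,-0.0004],0],[[0,0,0],[0,0,0],0]])

```text
time: 14.62
eef_pos: [0.5202, -0.1503, 0.2261]
tcp_rot: [0.99, 0.144, 0.0, -0.0]
contact_force: [-0.4, -0.1, -11.0]
opening: 0.194
finger_force: 58.6
```

Request:
drive_tool(moves=[[[0,0,0],[0,0,-0.0004],0],[[0,0,0],[0,0,-0.0004],0],[[0,0,0],[0,0,-0.0004],0],[[0,0,0],[0,0,0],0]])

```text
time: 15.12
eef_pos: [0.5203, -0.1503, 0.2276]
tcp_rot: [0.99, 0.144, 0.001, -0.0]
contact_force: [-0.4, 0.0, -10.8]
opening: 0.205
finger_force: 58.6
```

Request:
drive_tool(moves=[[[0,0,0],[0,0,-0.0004],0],[[0,0,0],[0,0,-0.0004],0],[[0,0,0],[0,0,-0.0004],0],[[0,0,0],[0,0,0],0]])

```text
time: 15.62
eef_pos: [0.5213, -0.1509, 0.2305]
tcp_rot: [0.99, 0.144, 0.002, 0.001]
contact_force: [-0.5, 0.1, -2.8]
opening: 0.205
finger_force: 59.4
```

Request:
drive_tool(moves=[[[0,0,0],[0,0,-0.0006],0],[[0,0,0],[0,0,-0.0006],0],[[0,0,0],[0,0,-0.0006],0],[[0,0,0],[0,0,-0.0006],0],[[0,0,0],[0,0,0],0]])

```text
time: 16.25
eef_pos: [0.5206, -0.1505, 0.2316]
tcp_rot: [0.99, 0.144, 0.001, 0.0]
contact_force: [-0.4, 0.9, -0.3]
opening: 0.204
finger_force: 59.9
```

```bash
python3 - <<'E'
from h import *
from plant import ctrl
s=ctrl.get_state();print(s["eef_pos"],s["contact_force"].round(2));print(rel(s,(.5204,-.1505,.25),.288))
c=ctrl.read_camera("wrist");pickle.dump(c,open("w8.pkl","wb"));g=cv2.cvtColor(c["image"],cv2.COLOR_RGB2GRAY)
print("     ",*range(304,336,1))
for r in range(174,204,1): print(r,*[f"{v:3d}" for v in g[r,304:336]])
E
```

```text
[ 0.52057537 -0.15049246  0.2315971 ] [-0.38  0.94 -0.32]
(array([ 0.0008, -0.0019,  0.0007]), array([-0.0001, -0.    , -0.0184]))
      304 305 306 307 308 309 310 311 312 313 314 315 316 317 318 319 320 321 322 323 324 325 326 327 328 329 330 331 332 333 334 335
174 131 152 173 169 195 202 224 224 232 231 231 236 238 238 239 239 241 240 240 240 239 238 236 233 230 225 218 210 202 169 181 165
175 124 137 152 167 181 189 197 195 210 174 178 194 217 223 216 233 236 229 207 206 220 192 187 220 192 211 205 199 188 129 160 156
176 122 125 126 134 163 170 189 195 203 204 209 216 220 223 222 226 228 227 223 223 226 219 214 213 203 201 197 190 176 153 168 166
177 123 120 124 124 130 125 158 176 159 165 183 215 220 217 219 224 212 211 209 209 208 216 210 202 193 180 160 148 170 168 168 171
178 122 125 122 124 125 119 152 172 183 198 209 214 218 222 226 227 231 230 228 222 157 213 210 205 194 178 157 139 167 169 168 169
179 122 123 121 126 123 120 152 172 186 203 211 214 217 223 228 229 233 232 231 223 213 214 210 205 194 178 156 138 167 167 166 169
180 123 124 124 123 122 118 151 171 188 203
[... 2424 characters left out ...]
 183 177 167 155 124 148 166 165 166 165
199 121 122 121 125 122 100 103 108 110 111 116 117 121  92  99 103 105 107 105 195 196 190 183 173 164 155 121 152 165 166 165 165
200 122 121 122 122 122 102 103 106 110 112 116 118 121  90  99 101 106 108 106 197 195 192 180 171 159 154 119 111 164 165 166 166
201 122 123 123 122 122 105 103 105 111 113 119 122 123  92  98 102 105 107 107 197 197 193 182 169 155 151 115 102 111 115 114 153
202 121 124 124 123 122 122 111 107 111 117 119 121 121  93  97  99  95  91  93 197 198 195 184 171 156 148 103 102 103 103 101 109
203 123 122 122 122 122 122 120 117 113 115 121 122 123  95  99  98  90  90  89 170 197 194 183 167 129 119 103 104 102 106 102 101
```

The ring is on the hook (loop rows 191–194, around the blade), no longer in its groove. Continuing the lift slowly.

Request:
drive_tool(moves=[[[0,0,0],[0,0,-0.0008],0],[[0,0,0],[0,0,-0.0008],0],[[0,0,0],[0,0,-0.0008],0],[[0,0,0],[0,0,-0.0008],0],[[0,0,0],[0,0,0],0]])

```text
time: 16.92
eef_pos: [0.5207, -0.1506, 0.2349]
tcp_rot: [0.99, 0.144, 0.001, 0.0]
contact_force: [-0.6, 0.7, -1.2]
opening: 0.204
finger_force: 59.9
```

Request:
drive_tool(moves=[[[0,0,0],[0,0,-0.0008],0],[[0,0,0],[0,0,-0.0008],0],[[0,0,0],[0,0,-0.0008],0],[[0,0,0],[0,0,-0.0008],0],[[0,0,0],[0,0,0],0]])

```text
time: 17.55
eef_pos: [0.5204, -0.1505, 0.2377]
tcp_rot: [0.99, 0.144, 0.001, 0.0]
contact_force: [-0.3, -0.1, -1.0]
opening: 0.2
finger_force: 59.9
```

Request:
drive_tool(moves=[[[0,0,0],[0,0,-0.0012],0],[[0,0,0],[0,0,-0.0012],0],[[0,0,0],[0,0,-0.0012],0],[[0,0,0],[0,0,-0.0012],0],[[0,0,0],[0,0,0],0]])

```text
time: 18.18
eef_pos: [0.5205, -0.1505, 0.2426]
tcp_rot: [0.99, 0.144, 0.001, 0.0]
contact_force: [-0.8, -0.7, -1.4]
opening: 0.201
finger_force: 59.9
```

Request:
drive_tool(moves=[[[0,0,0],[0,0,-0.002],0],[[0,0,0],[0,0,-0.003],0],[[0,0,0],[0,0,-0.004],0],[[0,0,0],[0,0,-0.004],0],[[0,0,0],[0,0,-0.002],0]])

```text
time: 18.8
eef_pos: [0.5205, -0.1506, 0.258]
tcp_rot: [0.99, 0.144, 0.001, 0.0]
contact_force: [0.2, 0.1, -1.1]
opening: 0.197
finger_force: 59.9
```

```bash
python3 - <<'E'
from h import *
from plant import ctrl
s=ctrl.get_state();print(s["time"],s["eef_pos"],s["contact_force"].round(2))
c=ctrl.read_camera("wrist");pickle.dump(c,open("w9.pkl","wb"));g=cv2.cvtColor(c["image"],cv2.COLOR_RGB2GRAY)
print("     ",*range(300,340,1))
for r in range(170,206,1): print(r,*[f"{v:3d}" for v in g[r,300:340]])
E
```

```text
18.8 [ 0.52054674 -0.15059009  0.25799346] [ 0.24  0.07 -1.11]
      300 301 302 303 304 305 306 307 308 309 310 311 312 313 314 315 316 317 318 319 320 321 322 323 324 325 326 327 328 329 330 331 332 333 334 335 336 337 338 339
170 191 191 127 123 123 123 124 124 125 120 125 138 119  91  98 103  96 143 213 225 222 197 195 189 216 208 205 118  99 104 104  90 131 169 172 169 169 170 170 169
171 190 141 122 123 125 123 121 124 126 110 117 113  97  99  95 100 102 161 225 230 234 231 225 218 217 213 149 119 104 108  97 100  98 167 171 170 170 171 170 168
172 190 184 184 127 124 123 125 123 124 110 115  94 103 108 107 101 134 195 228 231 234 233 229 221 216 213 199 188 108  93 100 103 103 141 170 171 171 169 168 167
173 190 189 189 128 123 122 124 124 125 112 103  90 106 106  99 127 210 222 229 230 235 233 228 221 217 211 206 195 122  86  91 101  95 116 168 170 169 169 168 169
174 190 191 191 183 128 123 124 125 124 112  86  93 100 102 122 205 218 224 229 230 234 233 229 219 217 211 207 195 124  93  89  98  95 115 167 170 170 166 168 171
175 189 188 188 188 129 123 124 124 124 110  97 101
[... 4332 characters left out ...]
 103 101 102 102 102 102 103 108 115 167 167
202 123 123 123 125 124 125 125 123 123 124 124 125 123 122 124 123 124  93  93 100 104 108 105 104 104 104 104 104 102 102 102 103 103 102 103 104 104 134 167 168
203 124 125 123 124 124 124 123 125 124 124 124 124 123 125 125 124 123  95  91  95 105 107 107  96 104 102 103 104 102 100 101 104 102 103 106 103 102 108 115 165
204 124 124 123 124 123 123 124 123 122 124 125 125 125 124 124 123 106  95  87  90  94  93  93  95 102 104 101 104 104 104 102 103 105 105 106 101 103 103 103 167
205 123 125 124 126 122 124 123 123 124 124 123 124 124 123 125 123  97  91  87  89  89  92  90  96 104 104 102 104 104 103 103 103 103 103 103 103 105 103 162 171
```

The ring no longer encloses the hook: dark arms now show at rows 168–182, ahead of the tip. One composite picture should show where it is.

```bash
python3 - <<'E'
from h import *
from plant import ctrl
c=pickle.load(open("w9.pkl","rb"));S=ctrl.read_camera("side");C=ctrl.read_camera("scene");pickle.dump((S,C),open("sc9.pkl","wb"))
b=lambda im,r,cc,h,w,k:cv2.resize(im[:,:,::-1][r:r+h,cc:cc+w],None,fx=k,fy=k,interpolation=cv2.INTER_CUBIC)
A=b(c["image"],130,280,86,80,5)[:430];B=b(S["image"],195,225,86,80,5)[:430];D=b(C["image"],205,310,34,160,5)
o=np.zeros((600,800,3),np.uint8);o[:430,:400]=A;o[:430,400:]=B;o[430:600]=D
cv2.imwrite("pics/c9.png",o)
E
```

```text
(no output)
```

View pics/c9.png

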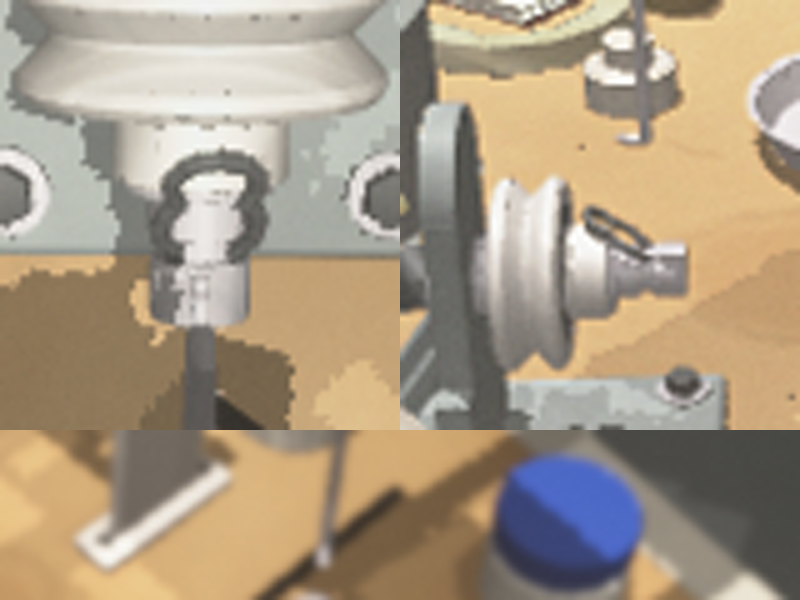

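The ring has come out of the groove but slipped off the hook. It now lies tilted on the axle, arm ends near the groove (wrist crop (165,245)/(250,245)) and loop leaning up over the washer (213,155). I'll work out its pose.

```bash
python3 - <<'E'
from h import *
W=pickle.load(open("w9.pkl","rb"));S,C=pickle.load(open("sc9.pkl","rb"))
u=np.array([.959,.284]);v=np.array([-.284,.959])
w=lambda x,y:(W,(x/5+280-.1,y/5+130-.1)); s=lambda x,y:(S,((x-400)/5+225-.1,y/5+195-.1))
def b(X): return (np.array([X[:2]@u*1000-446.8-46.8, (X[:2]-[.52,-.152])@v*1000+.0,X[2]*1000])).round(1)
for n,a,c in[("axle end top",w(200,325),s(686,243)),("loop end",w(213,160),s(590,213)),("arm ends mid",w(208,245),s(650,253)),("washer edge",w(215,195),s(612,222)),("hook tip",w(200,268),s(622,140))]:
    X,e=tri(a,c);print(n,b(X),e)
# side camera direction in bracket frame
cam=-S["R"].T@S["t"];print("sidecam",b(cam))
g=cv2.cvtColor(W["image"],cv2.COLOR_RGB2GRAY)
print("     ",*range(308,338,1))
for r in range(150,172,1): print(r,*[f"{v:3d}" for v in g[r,308:338]])
g=cv2.cvtColor(S["image"],cv2.COLOR_RGB2GRAY)
print("side     ",*range(256,286,1))
for r in range(232,258,1): print(r,*[f"{v:3d}" for v in g[r,256:286]])
E
```

```text
axle end top [-47.5  -0.5  93.3] 0.0011
loop end [-16.4  -2.6 104.7] 0.0014
arm ends mid [-34.8  -2.   89. ] 0.0022
washer edge [-23.2  -3.  100.8] 0.0017
hook tip [-28.2  -0.5 131.9] 0.0025
sidecam [-88.4 634.7 451.1]
      308 309 310 311 312 313 314 315 316 317 318 319 320 321 322 323 324 325 326 327 328 329 330 331 332 333 334 335 336 337
150 235 235 237 237 239 239 239 239 240 240 240 240 240 241 240 240 240 240 240 240 239 239 238 237 237 235 236 235 234 233
151 237 237 238 239 240 240 240 241 241 241 241 241 242 241 241 241 241 241 240 240 240 239 238 238 237 235 235 234 233 232
152 217 223 224 225 226 230 231 234 236 236 236 236 237 235 236 236 236 236 236 235 235 232 230 228 225 222 219 218 213 206
153 190 192 186 181 195 201 200 166 166 165 193 204 209 209 207 208 198 165 203 205 202 201 199 198 195 194 191 188 185 184
154 174 176 177 180 183 203 205 203 178 187 193 196 199 197 198 198 196 184 189 186 184 182 200 196 199 175 164 161 174 162
155 200 210 204 167 166 229 234 236 237 238 238 238 186 179 172 234 237 235 233 231 213 166 224 223 219 214 205 183 166 150
156 207 214
[... 4626 characters left out ...]
 128 135 121 122 124 122 118 119 123 118 118 117 120 119 119 120 143 186 185 185
253 128  98 147 143 149 152 152 154 156 149 121 125 111 115 118 117 122 143 158 138 118 121 121 123 120 124 152 192 186 185
254 126 103 138 136 137 141 141 139 143 140 125 113 117 149 146 144 155 185 199 191 160 160 159 154 154 157 178 192 188 184
255 123 106 130 129 130 134 131 131 130 128 118 107 132 200 199 198 197 195 194 194 196 198 200 197 197 193 190 186 177 163
256 126 100 118 125 128 127 126 123 127 124 116 108 148 196 196 192 193 196 195 196 196 195 195 194 195 194 191 179 164 165
257 127  84  99 123 123 117 119 118 119 117 116 127 171 196 194 192 192 193 194 194 195 195 196 194 189 189 183 165 166 167
```

Request:
drive_tool(moves=[[[0,0,0],[0.0045,0.0018,0],0],[[0,0,0],[0.004,0,0.004],0],[[0,0,0],[0,0,0.007],0],[[0,0,0],[0,0,0.006],0],[[0,0,0],[0,0,0],0]])

```text
time: 19.58
eef_pos: [0.5285, -0.1495, 0.2392]
tcp_rot: [0.99, 0.144, -0.0, -0.0]
contact_force: [-0.4, 0.0, -1.5]
opening: 0.2
finger_force: 59.9
```

```bash
cat > look.py <<'E'
import sys
from h import *
from plant import ctrl
r0,r1,c0,c1=map(int,sys.argv[1:])
s=ctrl.get_state();p=s["eef_pos"];print(s["time"],p,s["contact_force"].round(2),"blade bx",p[:2]@[.959,.284]*1000-493.6)
c=ctrl.read_camera("wrist");pickle.dump(c,open("wl.pkl","wb"));g=cv2.cvtColor(c["image"],cv2.COLOR_RGB2GRAY)
print("     ",*range(c0,c1))
for r in range(r0,r1): print(r,*[f"{v:3d}" for v in g[r,c0:c1]])
E
python3 look.py 162 204 304 336
```

```text
19.575 [ 0.52852322 -0.14954463  0.23923101] [-0.42  0.01 -1.46] blade bx -29.21690886160161
      304 305 306 307 308 309 310 311 312 313 314 315 316 317 318 319 320 321 322 323 324 325 326 327 328 329 330 331 332 333 334 335
162 217 217 219 220 219 219 220 220 220 221 220 220 221 222 222 222 221 221 222 221 220 219 220 219 220 219 219 218 217 218 216 216
163 225 225 226 223 223 223 223 224 225 225 220 220 221 206 207 220 221 221 220 219 220 220 219 219 218 222 223 222 222 222 225 224
164 232 233 232 234 234 234 235 237 237 238 238 238 238 238 238 239 239 239 238 238 238 238 237 237 236 237 236 235 234 234 234 233
165 233 234 235 236 236 237 238 239 239 239 239 240 240 240 240 240 241 240 240 240 240 239 239 239 238 238 237 236 235 234 234 233
166 226 235 237 237 238 238 238 239 240 240 240 240 240 241 240 240 240 240 240 240 240 239 238 239 238 237 237 236 235 234 233 231
167 190 195 180 181 182 183 213 215 216 217 218 217 219 227 228 228 228 228 227 227 226 219 217 215 215 214 212 214 212 199 194 192
168 184 184 182 183 183 185 191 194 194 194 195 154 152 199 202 203 200 199 199 2
[... 3970 characters left out ...]
 175 169 150 133 164 167 166 165 164 165
199 119 120 122 124  98 102 106 111 112 116 119 119 122  88  96 102 106 109 105 196 198 190 178 168 149 107 114 162 164 164 167 166
200 120 122 122 122 100 104 105 110 112 116 118 120 122  90  97 100 106 106 106 196 194 187 179 168 146 101 101 111 111 112 163 164
201 123 122 122 122  97 102 108 109 115 115 120 120 122  93  99  99 104 104 106 194 194 184 177 167 146 100 102 101 100 101 111 114
202 123 123 120 122 100 103 107 111 113 116 118 121 119  94  92  89 103 105 106 194 195 183 172 162 143 100 100 102 102 102 102 101
203 124 121 122 122  97 102 108 111 111 115 117 118 119  94  89  88  91  92  90 161 187 183 171 159 140  98 100 101 100 104 102 102
```

```bash
python3 - <<'E'
from h import *
c=pickle.load(open("wl.pkl","rb"));u=np.array([.959,.284])
q=lambda col,r,z:round(float(plane(c,(col,r),z)[:2]@u)*1000-493.6,1)
print("tip",q(320,185,.1128),q(320,184.5,.115),"wire",[q(321,r,.1045) for r in(174.7,176.7,178.7)],"washer edge",q(321,183.3,.0985),"pulley edge",q(321,167.5,.117),"arm ends",q(321,196.7,.095))
E
```

```text
tip -20.4 -19.5 wire [-14.5, -16.1, -17.7] washer edge -22.8 pulley edge -6.3 arm ends -34.9
```

Request:
drive_tool(moves=[[[0,0,0],[-0.0005,0.0007,0.004],0],[[0,0,0],[0,0,0.004],0],[[0,0,0],[0,0,0.003],0],[[0,0,0],[0,0,0],0]])

```text
time: 20.12
eef_pos: [0.5286, -0.1505, 0.229]
tcp_rot: [0.99, 0.144, 0.0, 0.0]
contact_force: [0.4, -0.8, -0.5]
opening: 0.201
finger_force: 59.9
```

Request:
drive_tool(moves=[[[0,0,0],[0,0,0.001],0],[[0,0,0],[0,0,0.001],0],[[0,0,0],[0,0,0],0]])

```text
time: 20.5
eef_pos: [0.5288, -0.1506, 0.2274]
tcp_rot: [0.99, 0.144, 0.001, 0.0]
contact_force: [-0.7, 0.0, -1.6]
opening: 0.201
finger_force: 59.9
```

```bash
python3 look.py 172 206 304 336; python3 - <<'E'
from h import *
c=pickle.load(open("wl.pkl","rb"));print(proj(c,[.5,-.15,.1]))
E
```

```text
20.5 [ 0.52880825 -0.15058516  0.22743417] [-0.74  0.04 -1.56] blade bx -29.239071639938118
      304 305 306 307 308 309 310 311 312 313 314 315 316 317 318 319 320 321 322 323 324 325 326 327 328 329 330 331 332 333 334 335
172 191 192 178 185 188 190 186 192 185 192 148 188 196 199 194 193 195 187 186 186 190 190 188 188 187 188 186 185 190 185 179 170
173 203 211 215 220 224 229 232 233 227 229 227 230 231 231 231 179 226 228 226 226 224 230 232 228 225 222 218 214 210 197 178 159
174 207 214 218 224 229 232 235 236 237 238 239 240 240 240 238 234 237 238 236 236 233 235 235 232 228 225 222 217 208 194 178 157
175 208 215 220 225 230 233 235 236 238 239 239 241 240 241 238 239 239 238 237 235 235 236 234 230 228 224 220 213 203 191 175 155
176 208 215 223 212 230 233 234 236 238 239 240 240 240 238 238 239 239 238 236 235 236 235 233 231 228 224 220 210 200 193 174 155
177 212 218 223 210 231 234 235 236 238 238 239 239 239 238 239 239 238 226 163 177 235 234 233 231 228 223 217 208 198 189 171 154
178 213 219 224 227 231 233 235 238 239 239 239 227 164 183 215 181 170 127 106 10
[... 2929 characters left out ...]
 163 164 166 167 164 164
201 121 120  97  98 100  94  77  69  66  90 113 117 115  93  95 100 104 108 104 107  88 122 120 137 107 114 114 162 164 163 164 164
202 121 122  97  99 104 108 109  95 108 108 113 105 104  94  96  98 104 107 104 168 176 169 161 138 102 104 100 113 112 111 113 162
203 120 122  99 100 106 110 114 113 116 119 121 120 122  92  90  98 106 106 106 161 184 174 163 137 102 101 101 100 105 102 102 110
204 121 121  98 103 105 110 113 115 116 118 121 121 125  94  88  90  93 105  98 157 184 174 164 137 101 100 103 101 101 104 100 102
205 119 124  98 103 105 110 113 114 118 118 120 122 114  94  90  91  89  93  89 156 179 173 162 133 100 100 103 100 102 103 101 101
[[306.8 229.8]]
```

Request:
drive_tool(moves=[[[0,0,0],[0,0,0.0008],0],[[0,0,0],[0,0,0.0006],0],[[0,0,0],[0,0,0],0]])

```text
time: 20.92
eef_pos: [0.5288, -0.1506, 0.226]
tcp_rot: [0.99, 0.144, 0.001, 0.0]
contact_force: [-0.7, -0.8, -1.3]
opening: 0.201
finger_force: 59.9
```

Request:
drive_tool(moves=[[[0,0,0],[0.001,0,0],0],[[0,0,0],[0.001,0,0],0],[[0,0,0],[0,0,0],0]])

```text
time: 21.3
eef_pos: [0.5315, -0.1502, 0.2266]
tcp_rot: [0.99, 0.144, 0.002, 0.001]
contact_force: [0.7, 0.6, 0.6]
opening: 0.203
finger_force: 60.0
```

Request:
drive_tool(moves=[[[0,0,0],[0,0,0],0],[[0,0,0],[0,0,0],0]])

```text
time: 21.55
eef_pos: [0.5312, -0.1501, 0.2265]
tcp_rot: [0.99, 0.144, 0.002, 0.001]
contact_force: [1.4, -0.1, -0.1]
opening: 0.209
finger_force: 60.0
```

```bash
python3 look.py 172 204 304 336; python3 -c "
from h import *
from plant import ctrl
print(rel(ctrl.get_state(),(.5315,-.1502,.226),.288))"
```

```text
21.55 [ 0.53124551 -0.15010324  0.22651476] [ 1.42 -0.08 -0.06] blade bx -26.76488142783154
      304 305 306 307 308 309 310 311 312 313 314 315 316 317 318 319 320 321 322 323 324 325 326 327 328 329 330 331 332 333 334 335
172 234 234 235 236 237 237 238 238 238 238 238 239 239 239 240 239 239 239 238 238 238 237 237 237 236 235 234 233 235 233 233 231
173 236 235 237 238 238 238 238 239 239 240 240 240 240 240 240 240 240 240 239 239 238 238 238 236 236 236 235 234 233 232 231 230
174 228 229 231 231 232 232 239 239 240 240 240 240 240 240 240 240 240 240 239 239 239 238 238 237 230 229 228 226 218 215 215 204
175 193 177 179 194 196 197 165 201 168 186 189 190 216 217 207 205 166 163 160 161 199 202 200 200 197 196 196 194 189 187 183 181
176 191 190 176 188 186 189 184 192 187 190 191 190 197 197 193 192 187 187 186 186 189 187 187 187 186 186 185 188 187 184 173 163
177 206 213 216 222 227 228 232 233 228 229 230 231 231 230 229 226 227 227 225 224 231 231 230 226 223 221 217 213 201 185 168 149
178 207 215 221 211 230 232 235 237 237 238 239 239 239 239 237 237 237 237 235 23
[... 2719 characters left out ...]
84 115 128 130 136 124 122  94  96 100 104 105 104 182 182 123  79  80  87  89  95 157 160 159 159 160
200 119 120  89  65  65  65  66  87 116 120 122 122 123  94  97 103 104 107 106 151 107  87  91  88  91  88 131 164 164 162 164 162
201 121 120  86  65  66  64  66  65  88 117 122 123 122  92  97  89 104 106 106  90  85  90  97  94  92  89 106 110 113 161 163 164
202 120 121 102  73  68  65  65  64  66 117 119 123 123  94  97  99  93  92  90  74  91  95  96  91  83 100 103  99 100 161 164 165
203 121 112  93  89  72  64  65  66  65 102 119 121 122  95  95  98  90  90  87  69  91  94  90  87  97  99 102 102 101 111 110 160
(array([ 0.0015, -0.0029,  0.0008]), array([0.0002, 0.0002, 0.0005]))
```

Request:
drive_tool(moves=[[[0,0,0],[0.0008,0,-0.0002],0],[[0,0,0],[0.0008,0,0],0],[[0,0,0],[0,0,0],0]])

```text
time: 21.98
eef_pos: [0.5321, -0.1498, 0.2265]
tcp_rot: [0.99, 0.144, 0.0, 0.001]
contact_force: [-0.3, -1.3, 1.9]
opening: 0.201
finger_force: 60.3
```

Request:
drive_tool(moves=[[[0,0,0],[0.0008,0,0],0],[[0,0,0],[0.0008,0,0],0],[[0,0,0],[0,0,0],0]])

```text
time: 22.35
eef_pos: [0.5338, -0.1492, 0.2265]
tcp_rot: [0.99, 0.144, 0.001, 0.0]
contact_force: [-1.8, -1.0, 3.6]
opening: 0.202
finger_force: 60.4
```

```bash
python3 look.py 174 206 304 336
```

```text
22.35 [ 0.53383318 -0.14922483  0.22648196] [-1.75 -0.97  3.56] blade bx -24.033831143132375
      304 305 306 307 308 309 310 311 312 313 314 315 316 317 318 319 320 321 322 323 324 325 326 327 328 329 330 331 332 333 334 335
174 221 222 222 214 218 218 218 219 219 219 221 205 205 219 220 219 219 218 218 219 220 217 218 217 216 216 216 216 220 224 223 223
175 232 233 233 234 235 235 235 236 236 237 235 234 234 235 234 234 235 234 237 237 236 236 236 235 235 235 234 233 233 233 231 231
176 234 234 236 237 237 238 238 238 239 239 239 239 240 240 239 239 239 239 239 238 238 239 238 238 236 236 235 235 233 232 231 231
177 235 236 236 238 237 239 239 239 239 240 240 240 240 240 240 240 240 240 239 239 239 239 237 237 236 236 235 234 233 232 231 230
178 196 198 199 200 221 223 223 226 226 233 234 234 234 234 234 234 234 234 227 225 225 224 223 222 223 221 219 211 207 195 190 189
179 184 185 185 188 192 194 195 198 158 158 159 184 202 202 202 202 201 199 157 153 194 195 195 179 192 191 192 189 185 181 179 176
180 199 205 203 206 211 212 214 205 201 202 202 206 208 195 208 188 206 206 201 1
[... 2650 characters left out ...]
 153  83  78  84  87  85 125 128 126 126
201 118 117  79  67  68  66  83 115 117 120 121 122 122  87  93  98 103 105 105 159 182 172 158  79  79  86  88  85 103 159 158 161
202 120 119  89  68  65  64  75 115 117 119 122 123 124  92  89  89 104 105 104 154 180 124  93  79  87  91  86  87 102 112 113 110
203 119 120 102  66  65  64  62  78 114 118 120 121 121  93  92  89  94  91  90 124 111  83  86  86  91  90  86  97 100 102 101 101
204 119 123 120  69  63  64  66  66  79 116 120 122 121  94  93  88  91  89  88  81  83  89  94  95  91  96  98 101 101 101 101 101
205 121 120 114  78  64  64  66  66  65  87 119 123 122  92  87  89  89  90  88  74  90  95  96  90  90 101 102 101 102 100 101 100
```

```bash
python3 - <<'E'
from h import *
c=pickle.load(open("wl.pkl","rb"));u=np.array([.959,.284])
q=lambda col,r,z:round(float(plane(c,(col,r),z)[:2]@u)*1000-493.6,1)
print("wire",[[q(321,r,z) for r in(185.7,188,190.3)] for z in(.1045,.106)],"tip?",q(321,184.5,.1),q(321,184.5,.104),"blade face at z.103",q(320,195,.1025),"washer edge",q(315,194,.0985))
E
```

```text
wire [[-14.5, -16.3, -18.0], [-14.1, -15.9, -17.5]] tip? -14.7 -13.7 blade face at z.103 -22.2 washer edge -22.6
```

Request:
drive_tool(moves=[[[0,0,0],[0.0006,0,-0.0004],0],[[0,0,0],[0.0006,0,0],0],[[0,0,0],[0,0,0],0]])

```text
time: 22.78
eef_pos: [0.535, -0.1487, 0.2266]
tcp_rot: [0.99, 0.144, 0.001, 0.0]
contact_force: [-1.4, -0.4, 2.8]
opening: 0.205
finger_force: 60.3
```

Request:
drive_tool(moves=[[[0,0,0],[0.0006,0,-0.0003],0],[[0,0,0],[0.0006,0,0],0],[[0,0,0],[0.0005,0,0],0],[[0,0,0],[0,0,0],0]])

```text
time: 23.28
eef_pos: [0.5366, -0.1481, 0.2267]
tcp_rot: [0.99, 0.144, 0.001, 0.0]
contact_force: [-1.4, -0.5, 1.1]
opening: 0.204
finger_force: 60.2
```

```bash
python3 look.py 180 204 304 336
```

```text
23.275 [ 0.53659746 -0.14813563  0.22672734] [-1.43 -0.49  1.12] blade bx -21.07355974573187
      304 305 306 307 308 309 310 311 312 313 314 315 316 317 318 319 320 321 322 323 324 325 326 327 328 329 330 331 332 333 334 335
180 233 234 234 236 237 237 238 238 237 238 238 239 239 240 240 239 238 238 238 238 238 238 238 238 237 236 235 235 233 232 232 231
181 235 236 236 237 237 237 238 238 239 239 240 240 240 240 240 240 240 239 239 238 238 238 238 237 236 236 235 234 233 232 230 230
182 197 196 196 211 222 223 224 224 233 233 233 234 234 234 234 234 234 234 234 233 233 225 223 223 222 221 221 219 217 206 191 189
183 182 183 184 171 190 194 194 194 160 158 159 184 184 201 203 203 202 200 160 157 196 196 193 194 179 191 190 191 188 183 179 178
184 195 200 199 201 208 210 212 204 199 200 202 206 206 196 195 187 206 206 200 200 201 201 200 211 207 204 204 200 201 191 171 156
185 203 210 215 222 226 229 232 232 233 236 237 238 237 180 149 174 183 164 232 233 231 232 232 229 226 224 220 214 206 183 166 151
186 203 212 216 224 229 231 232 235 236 238 239 239 239 176 155 203 208 194 235 2
[... 1594 characters left out ...]
  94  83  88  88  89 110 158 163 163 163
199 120 120 108 106 113  93  81  71  69  67  75 132 120  92  96 101 104 108 104 184 185 117  87  88  92  92  80 129 160 161 162 161
200 122 120 106 101  95  70  64  65  65  66  75 119 123  89  97  99 101 106  92 183 129 111  91  93  92  88  86  91 159 163 162 164
201 118 119 104 102  78  70  70  66  66  66  85 122 121  94  97  98 105 104  88 183 177 173  95  84  88  90  93  94 157 160 160 159
202 106 105  97  90  68  68  67  65  73  95 115 123 122  92  97  99 104 105  88 159 182 181 110  98  79  86  93  85 117 137 138 138
203 119 117 105  76  66  66  65  72 111 116 120 122 123  92  88  98 101 105  89 155 182 177 159 104  78  83  89  83  77  96  96  99
```

The tip shows past the loop wire (rows 185–188, cols 318–321), with the wire at rows 189–193 and the blade just behind, so the loop is captured. Lifting gently.

Request:
drive_tool(moves=[[[0,0,0],[0,0,-0.001],0],[[0,0,0],[0,0,-0.001],0],[[0,0,0],[0,0,-0.001],0],[[0,0,0],[0,0,-0.001],0],[[0,0,0],[0,0,-0.001],0]])

```text
time: 23.95
eef_pos: [0.5366, -0.1483, 0.232]
tcp_rot: [0.99, 0.144, 0.001, 0.0]
contact_force: [-0.1, 1.3, -1.3]
opening: 0.204
finger_force: 59.9
```

Request:
drive_tool(moves=[[[0,0,0],[0,0,-0.0015],0],[[0,0,0],[0,0,-0.0015],0],[[0,0,0],[0,0,-0.0015],0],[[0,0,0],[0,0,-0.0015],0],[[0,0,0],[0,0,0],0]])

```text
time: 24.58
eef_pos: [0.5366, -0.1483, 0.2382]
tcp_rot: [0.99, 0.144, 0.001, 0.0]
contact_force: [-1.1, -0.2, -0.9]
opening: 0.205
finger_force: 59.9
```

```bash
python3 look.py 176 206 304 336
```

```text
24.575 [ 0.53664239 -0.1483393   0.23815113] [-1.12 -0.19 -0.87] blade bx -21.088311860359568
      304 305 306 307 308 309 310 311 312 313 314 315 316 317 318 319 320 321 322 323 324 325 326 327 328 329 330 331 332 333 334 335
176 233 234 235 235 236 237 238 237 238 238 238 239 239 239 239 239 239 238 238 238 238 238 237 236 235 235 235 233 233 232 232 231
177 235 235 236 237 237 237 238 239 239 239 240 240 240 240 240 240 240 240 239 239 238 239 238 237 236 236 235 234 232 231 231 229
178 218 220 220 221 231 232 232 232 234 234 240 240 240 240 240 240 240 240 240 234 232 232 231 231 229 229 222 219 217 204 202 190
179 189 190 190 174 194 198 200 162 158 158 204 191 205 207 205 207 205 165 163 198 199 197 197 195 195 193 191 189 186 183 181 177
180 192 196 200 201 198 198 202 198 200 203 193 193 194 196 194 193 194 188 185 202 203 201 201 199 196 194 201 194 189 178 161 146
181 203 208 214 221 225 228 231 233 234 236 236 237 238 238 236 234 235 234 232 233 232 233 230 227 223 220 214 209 196 177 159 145
182 202 209 217 223 216 231 234 236 237 239 239 240 240 240 237 239 238 225 223 
[... 2387 characters left out ...]
 153 126 110 108 107 158 134 134 133 134
201 120 119 117 112 111 110 116 117 117 118 121 123 122  95  97  99 104 108 105 182 182 168 132 107 101 104 100 110 106 106 108 157
202 119 121 121 120 118 106 109 116 116 118 122 121 121  94  94  99 105 106 104 150 167 121 106 102 102 100 102 100 101  98 100 112
203 119 118 121 120 107 100 108 115 116 116 119 122 121  92  90  99 106 106 104 141 153 105 102 100 101 103 100 101 102 100 101 100
204 119 120 121 109  94  98 107 112 114 114 120 123 121  92  86  90  94  91  91 141 149 110 103 101 100 100 100 102 101 102 100 100
205 118 120 113  93  89  98 105 111 115 116 120 121 110  91  87  88  88  90  88 143 150 108 106 104 101 100 101  99 101 100 100 100
```

The loop hangs on the hook against the blade (wire at rows 191–194) and the ring is turning upright. Lifting clear.

Request:
drive_tool(moves=[[[0,0,0],[0,0,-0.002],0],[[0,0,0],[0,0,-0.003],0],[[0,0,0],[0,0,-0.004],0],[[0,0,0],[0,0,-0.004],0],[[0,0,0],[0,0,-0.004],0]])

```text
time: 25.25
eef_pos: [0.5366, -0.1483, 0.2554]
tcp_rot: [0.99, 0.144, 0.001, 0.0]
contact_force: [0.7, -0.3, -0.8]
opening: 0.205
finger_force: 59.9
```

Request:
drive_tool(moves=[[[0,0,0],[0,0,-0.006],0],[[0,0,0],[0,0,-0.008],0],[[0,0,0],[0,0,-0.008],0],[[0,0,0],[0,0,-0.005],0],[[0,0,0],[0,0,0],0]])

```text
time: 25.88
eef_pos: [0.5367, -0.1484, 0.2827]
tcp_rot: [0.99, 0.144, 0.001, 0.001]
contact_force: [-0.9, -0.3, -0.7]
opening: 0.203
finger_force: 59.9
```

```bash
python3 look.py 176 202 300 340; python3 - <<'E'
from h import *
from plant import ctrl
from scipy.spatial.transform import Slerp
s=ctrl.get_state();p=s["eef_pos"];R=Rt.from_quat(s["tcp_rot"]).as_matrix()
th=-.5;T=np.array([.508,-.425,p[2]])-.004*np.array([np.cos(th),np.sin(th),0])
n=20;sl=Slerp([0,1],Rt.from_matrix([R,Rd(th)]))(np.linspace(0,1,n+1)).as_matrix()
for x in rows(sl,np.linspace(p,T,n+1)): print(np.round(x,4).tolist())
E
```

```text
25.875 [ 0.53672529 -0.14840485  0.28267874] [-0.89 -0.32 -0.72] blade bx -21.027424357234736
      300 301 302 303 304 305 306 307 308 309 310 311 312 313 314 315 316 317 318 319 320 321 322 323 324 325 326 327 328 329 330 331 332 333 334 335 336 337 338 339
176 121 127 158 180 202 209 218 222 226 231 234 236 237 236 236 239 240 240 239 229 239 238 237 235 233 228 219 212 191 186 178 157 139 154 167 170 167 169 169 169
177 123 123 148 184 202 212 217 222 227 232 234 235 236 234 237 239 239 239 230 228 227 225 225 223 219 225 217 211 191 183 176 157 131 165 169 168 167 169 169 166
178 123 123 126 136 183 209 219 224 229 217 233 234 232 235 238 239 229 229 229 226 226 224 222 219 215 207 201 198 190 182 169 153 162 167 168 167 169 168 169 167
179 122 124 121 122 146 163 171 197 205 164 230 230 233 237 238 239 227 229 229 226 225 223 220 215 209 197 174 181 172 156 145 165 168 169 166 168 168 167 169 166
180 122 121 120 122 124 133 129 182 189 141 157 158 176 209 212 216 200 227 172 160 214 160 198 170 187 183 174 168 156 147 164 167 168 169 169 166 166 166 167 168
181 182 181 126 123 
[... 3612 characters left out ...]
0.0, 0.039], [-0.0034, 0.0134, 0.0]]
[[0.0, -0.0, 0.039], [-0.0029, 0.0135, 0.0]]
[[0.0, -0.0, 0.039], [-0.0023, 0.0136, 0.0]]
[[0.0, -0.0, 0.039], [-0.0018, 0.0137, 0.0]]
[[0.0, -0.0, 0.039], [-0.0012, 0.0138, 0.0]]
[[0.0, -0.0, 0.039], [-0.0007, 0.0138, 0.0]]
[[0.0, -0.0, 0.039], [-0.0001, 0.0138, 0.0]]
[[0.0, -0.0, 0.039], [0.0004, 0.0138, 0.0]]
[[0.0, -0.0, 0.039], [0.0009, 0.0138, 0.0]]
[[0.0, -0.0, 0.039], [0.0015, 0.0138, 0.0]]
[[0.0, -0.0, 0.039], [0.002, 0.0137, 0.0]]
[[0.0, -0.0, 0.039], [0.0026, 0.0136, 0.0]]
[[0.0, -0.0, 0.039], [0.0031, 0.0135, 0.0]]
[[0.0, -0.0, 0.039], [0.0036, 0.0133, 0.0]]
[[0.0, -0.0, 0.039], [0.0042, 0.0132, 0.0]]
[[0.0, -0.0, 0.039], [0.0047, 0.013, 0.0]]
```

The ring hangs on the hook in mid-air. Carrying it slowly to the dish.

Request:
drive_tool(moves=[[[0,0,0.02],[-0.002,0.005,0],0],[[0,0,0.039],[-0.004,0.01,0],0],[[0,0,0.039],[-0.005,0.013,0],0],[[0,0,0.039],[-0.004,0.0132,0],0],[[0,0,0.039],[-0.004,0.0133,0],0]])

```text
time: 26.55
eef_pos: [0.5293, -0.2069, 0.2819]
tcp_rot: [0.998, 0.055, 0.001, 0.0]
contact_force: [-0.8, -0.4, -1.2]
opening: 0.2
finger_force: 59.9
```

Request:
drive_tool(moves=[[[0,0,0.039],[-0.003,0.0135,0],0],[[0,0,0.039],[-0.003,0.0135,0],0],[[0,0,0.039],[-0.002,0.0136,0],0],[[0,0,0.039],[-0.002,0.0137,0],0],[[0,0,0.039],[-0.001,0.0138,0],0]])

```text
time: 27.18
eef_pos: [0.5208, -0.2751, 0.282]
tcp_rot: [0.999, -0.042, 0.001, 0.0]
contact_force: [0.4, -0.5, -0.9]
opening: 0.202
finger_force: 59.8
```

Request:
drive_tool(moves=[[[0,0,0.039],[0,0.0138,0],0],[[0,0,0.039],[0,0.0138,0],0],[[0,0,0.039],[0.001,0.0138,0],0],[[0,0,0.039],[0.001,0.0138,0],0],[[0,0,0.039],[0.002,0.0138,0],0]])

```text
time: 27.8
eef_pos: [0.5137, -0.3439, 0.282]
tcp_rot: [0.99, -0.139, 0.001, 0.0]
contact_force: [-0.0, -0.6, -0.8]
opening: 0.201
finger_force: 59.8
```

```bash
python3 look.py 178 200 304 336; python3 - <<'E'
from h import *
from plant import ctrl
s=ctrl.get_state();print(rel(s,(.5045,-.423,.283),-.5))
E
```

```text
27.8 [ 0.51368837 -0.3439136   0.28195483] [-0.03 -0.63 -0.78] blade bx -98.64431937134515
      304 305 306 307 308 309 310 311 312 313 314 315 316 317 318 319 320 321 322 323 324 325 326 327 328 329 330 331 332 333 334 335
178 171 168 168 169 172 172 172 174 173 174 174 177 168 167 176 175 172 162 171 173 170 169 168 159 157 159 159 162 162 165 165 164
179 172 169 170 170 171 173 173 165 151 173 176 178 174 128 127 125 138 158 170 138 159 164 155 156 156 160 160 162 165 164 164 164
180 172 171 170 170 162 126 124 122 148 164 177 168 143 117 115 114 117 120 121 117 157 160 154 156 158 160 162 161 162 165 164 165
181 170 171 171 173 161 118 114 115 123 150 175 179 139 117 130 131 114 113 112 114 130 148 155 159 159 160 160 163 163 164 167 163
182 173 172 172 172 169 133 114 117 115 121 128 142 137 117 117 117 113 112 114 112 128 148 156 157 161 162 163 163 165 163 165 166
183 171 172 172 172 173 168 168 135 117 118 117 119 120 114 116 115 113 113 113 109 105 131 155 160 162 164 163 162 164 161 164 166
184 171 170 171 172 173 174 129 128 167 135 119 119 116 116 117 116 102 114  95  77
[... 1401 characters left out ...]
113 113 112 113 103 105  98  92  91  96  97  80  91  88  99 146 156 157 158 165 164 164 166 163 164
196 131 122 118 113 115 116 113 116 116 117 117 116 119 101 100 102 106 105 100  99 100 101 123 141 162 165 163 165 163 164 163 163
197 119 116 116 114 115 114 112 114 115 117 118 120 123 101 101 104 105 105  99 101 100  99 104 122 151 162 164 165 162 162 164 163
198 116 113 114 114 114 114 113 114 114 119 117 122 120 100 102 106 105 105  99 101 101 100 101 119 152 165 163 164 164 163 163 164
199 115 115 115 114 115 115 116 115 116 118 119 122 122  96 102 103 107 107 101 100 101 101 100 102 161 164 165 162 164 166 163 164
(array([ 0.0012, -0.002 ,  0.2183]), array([ 0.013 ,  0.0769, -0.0009]))
```

Request:
drive_tool(moves=[[[0,0,0.039],[0.0022,0.0135,0],0],[[0,0,0.039],[0.0027,0.0135,0],0],[[0,0,0.039],[0.0033,0.0135,0],0],[[0,0,0.039],[0.0038,0.0133,0],0],[[0,0,0.039],[0.0043,0.013,0],0]])

```text
time: 28.48
eef_pos: [0.5057, -0.4124, 0.282]
tcp_rot: [0.972, -0.235, 0.001, -0.0]
contact_force: [0.8, -0.1, -0.8]
opening: 0.198
finger_force: 59.8
```

Request:
drive_tool(moves=[[[0,0,0.02],[0.003,0.006,0.005],0],[[0,0,0],[0,0.002,0.01],0],[[0,0,0],[0,0,0.012],0],[[0,0,0],[0,0,0.012],0],[[0,0,0],[0,0,0.006],0]])

```text
time: 29.1
eef_pos: [0.5046, -0.4191, 0.2352]
tcp_rot: [0.97, -0.243, -0.0, -0.001]
contact_force: [0.2, -0.1, -0.8]
opening: 0.201
finger_force: 59.8
```

```bash
python3 look.py 178 198 304 336; python3 - <<'E'
from h import *
from plant import ctrl
s=ctrl.get_state();print(rel(s,(.5045,-.423,.2),-.5))
c=pickle.load(open("wl.pkl","rb"));im=c["image"];g=cv2.cvtColor(im,cv2.COLOR_RGB2GRAY)
hsv=cv2.cvtColor(im,cv2.COLOR_RGB2HSV);m=((hsv[...,1]<40)&(g>120)).astype(np.uint8);m=cv2.morphologyEx(m,cv2.MORPH_OPEN,np.ones((5,5)))
n,l,st,ce=cv2.connectedComponentsWithStats(m)
for i in range(1,n):
    if st[i,4]>1500: print(st[i],ce[i].round(), plane(c,ce[i],.01))
print("dish est projected",proj(c,[[.508,-.425,.022],[.508,-.425,.004]]))
E
```

```text
29.1 [ 0.50463544 -0.41911698  0.23524735] [ 0.2  -0.11 -0.84] blade bx -128.68383927199
      304 305 306 307 308 309 310 311 312 313 314 315 316 317 318 319 320 321 322 323 324 325 326 327 328 329 330 331 332 333 334 335
178 238 238 238 238 238 238 238 238 238 238 238 240 240 241 241 240 239 224 222 222 222 222 222 223 224 225 224 222 221 221 222 222
179 238 238 238 237 238 238 238 238 238 240 240 241 236 240 239 239 239 224 222 222 160 210 223 225 224 222 220 221 221 222 222 221
180 238 238 238 238 237 238 238 239 240 240 216 213 221 238 239 239 226 222 158 154 138 151 156 156 219 221 222 222 221 221 219 218
181 238 238 237 238 238 239 240 241 227 191 175 173 218 238 239 238 182 154 139 137 138 137 135 137 151 152 152 220 218 218 219 218
182 238 238 238 239 240 240 240 240 186 169 170 169 217 238 223 228 220 145 137 137 135 136 181 141 137 135 134 214 218 219 220 220
183 238 239 240 240 240 240 239 238 236 175 169 171 178 185 178 223 199 143 138 110 104 102 157 162 136 133 135 149 217 221 220 220
184 240 240 240 240 240 238 182 136 146 212 171 169 168 170 171 168 136 135 120  92  
[... 1510 characters left out ...]
 236 236 236 237 236 236 189 167 162 148 132 111 110 110 113 111 106 130 129 129 131 133 133 134 134 134 134 136 135 135
197 235 236 236 236 237 236 237 237 194 166 141 136 134 114 111 112 115 113 104 129 130 132 135 134 137 134 136 135 135 136 137 137
(array([-0.0015,  0.0013,  0.0081]), array([0.0019, 0.0036, 0.0347]))
[   0    0   91  108 5039] [44. 51.] [ 0.7295 -0.2432  0.01  ]
[  52    0  124  123 3426] [129.  69.] [ 0.6761 -0.3061  0.01  ]
[ 246    6   47   52 1887] [269.  31.] [ 0.6405 -0.4406  0.01  ]
[  257    98   132   115 11862] [321. 157.] [ 0.5143 -0.4284  0.01  ]
[   0  153  145  148 6033] [ 77. 225.] [ 0.5752 -0.1568  0.01  ]
dish est projected [[321.4 166.1]
 [321.3 162.6]]
```

The dish centre is near (323,164), within millimetres of plan, and the ring is still on the hook. Lowering.

Request:
drive_tool(moves=[[[0,0,0],[0.001,0.002,0.01],0],[[0,0,0],[0,0.001,0.015],0],[[0,0,0],[0,0,0.018],0],[[0,0,0],[0,0,0.018],0],[[0,0,0],[0,0,0.01],0]])

```text
time: 29.78
eef_pos: [0.5039, -0.4224, 0.1635]
tcp_rot: [0.97, -0.244, -0.0, -0.001]
contact_force: [0.3, 0.3, -1.9]
opening: 0.206
finger_force: 59.8
```

Request:
drive_tool(moves=[[[0,0,0],[0,0,0.005],0],[[0,0,0],[0,0,0.003],0],[[0,0,0],[0,0,0.003],0],[[0,0,0],[0,0,0.0025],0],[[0,0,0],[0,0,0],0]])

```text
time: 30.4
eef_pos: [0.5045, -0.423, 0.1525]
tcp_rot: [0.97, -0.244, 0.001, -0.0]
contact_force: [0.5, 0.7, -1.8]
opening: 0.205
finger_force: 59.8
```

```bash
python3 look.py 170 204 300 340
```

```text
30.4 [ 0.50446236 -0.42302992  0.15248366] [ 0.5   0.7  -1.79] blade bx -129.9610962682939
      300 301 302 303 304 305 306 307 308 309 310 311 312 313 314 315 316 317 318 319 320 321 322 323 324 325 326 327 328 329 330 331 332 333 334 335 336 337 338 339
170 215 214 215 215 218 219 218 218 217 217 217 216 216 216 217 213 211 208 206 206 208 209 210 214 215 215 215 214 214 215 215 214 214 215 215 217 215 215 213 213
171 215 215 217 217 218 217 217 217 216 216 215 215 214 214 210 207 205 205 207 208 212 215 214 215 213 215 214 216 215 216 214 216 216 215 216 215 216 213 213 210
172 216 217 217 217 215 216 216 216 215 216 217 214 211 208 205 207 205 208 211 214 216 214 213 214 214 215 216 215 215 215 215 216 215 215 215 214 213 210 210 207
173 217 216 217 215 215 215 215 216 214 214 210 208 205 204 207 207 209 212 216 215 214 213 213 215 216 215 214 216 214 216 216 214 214 214 212 211 211 209 208 210
174 216 215 215 214 215 215 215 214 211 207 204 205 205 205 209 212 215 214 214 215 214 214 216 215 215 215 215 216 216 214 215 215 214 211 210 208 206 209 211 212
175 215 214 215 215 214
[... 4032 characters left out ...]
 212 212 211 210 210 210 212 212 212 213 213
200 229 230 230 230 230 229 230 230 211 209 209 145 206 208 209 208 145 102 104 107 107 106 100 128 142 208 146 143 207 212 210 146 140 210 213 214 147 143 208 208
201 231 230 231 230 229 230 229 214 208 146 140 127 204 211 145 143 130 103 106 107 108 106 101 127 127 143 128 127 207 147 143 129 128 141 145 144 129 127 141 207
202 230 230 230 230 230 229 229 148 141 127 128 126 139 142 129 132 130 102 107 109 107 105 101 126 128 129 127 127 140 128 128 127 128 126 125 126 126 127 126 138
203 230 230 229 229 229 229 230 203 131 127 125 128 130 130 130 131 131 103 106 108 107 105  99 126 127 126 127 127 128 129 128 126 128 128 125 125 126 125 125 124
```

Request:
drive_tool(moves=[[[0,0,0],[0,0,0.0015],0],[[0,0,0],[0,0,0.0015],0],[[0,0,0],[0,0,0.001],0],[[0,0,0],[0,0,0.001],0],[[0,0,0],[0,0,0],0]])

```text
time: 31.08
eef_pos: [0.5045, -0.423, 0.1474]
tcp_rot: [0.97, -0.244, 0.001, -0.0]
contact_force: [0.4, -0.9, -1.4]
opening: 0.201
finger_force: 59.8
```

```bash
python3 look.py 178 202 300 340; python3 - <<'E'
from h import *
from plant import ctrl
p=ctrl.get_state()["eef_pos"];c=ctrl.read_camera("side");g=cv2.cvtColor(c["image"],cv2.COLOR_RGB2GRAY)
q=proj(c,[p[0],p[1],.02])[0].astype(int);print("side",q)
print("   ",*range(q[0]-14,q[0]+12))
for r in range(q[1]-14,q[1]+14): print(r,*[f"{v:3d}" for v in g[r,q[0]-14:q[0]+12]])
E
```

```text
31.075 [ 0.50447233 -0.4229911   0.1473856 ] [ 0.35 -0.87 -1.39] blade bx -129.94051174267923
      300 301 302 303 304 305 306 307 308 309 310 311 312 313 314 315 316 317 318 319 320 321 322 323 324 325 326 327 328 329 330 331 332 333 334 335 336 337 338 339
178 214 214 211 209 205 201 202 202 205 209 211 213 212 212 212 213 214 214 216 216 215 214 216 215 215 214 214 213 211 207 210 208 209 208 209 211 212 210 210 209
179 212 209 205 201 202 204 204 205 210 213 212 211 213 212 213 214 215 215 214 215 214 215 215 216 214 213 210 210 209 208 208 210 211 211 211 209 210 210 208 209
180 205 202 202 202 203 207 209 212 211 211 211 213 212 214 215 214 214 214 214 214 214 214 215 211 211 210 210 208 209 211 210 211 212 210 211 209 209 209 209 209
181 201 200 201 205 207 211 210 211 210 212 212 214 213 214 214 213 215 215 215 215 214 213 212 211 208 208 209 207 209 212 213 210 209 209 209 208 208 210 210 211
182 200 205 209 211 211 210 212 211 214 215 214 213 215 212 215 214 215 214 215 215 211 209 210 209 209 208 209 211 212 210 211 211 209 208 208 209 210 211 210 211
183 208 212 211 209 
[... 5542 characters left out ...]
 193 129 142 149 214 211 214 197 123 138 138 135 139
222 224 222 218 217 219 219 217 215 217 219 214 159 176 155 175 215 142 119 122 123 123 127 137 139 136 137
223 237 234 223 221 222 217 218 220 221 227 240 241 241 237 222 212 194 123 128 128 126 132 140 137 136 139
224 238 238 237 238 235 221 226 236 237 237 237 235 236 237 229 155 159 144 126 128 128 129 138 138 135 138
225 238 238 237 239 237 236 237 237 238 239 239 237 237 237 239 243 242 223 148 125 129 131 139 138 137 139
226 195 205 209 227 226 223 234 237 236 237 234 233 234 235 233 238 238 237 204 125 127 126 138 138 137 137
227 109 108 107 108 109 140 146 161 150 148 150 151 155 154 148 148 150 139 136 125 119 116 138 140 134 137
```

The ring now stands on the dish floor, with the loop still around the lowered hook (side rows 211–222). Dropping the hook 1.2 mm more and withdrawing quickly.

Request:
drive_tool(moves=[[[0,0,0],[0,0,0.0012],0],[[0,0,0],[-0.028,0,0],0],[[0,0,0],[0,0,0],0]])

```text
time: 31.55
eef_pos: [0.4789, -0.409, 0.1457]
tcp_rot: [0.97, -0.244, 0.0, -0.0]
contact_force: [-0.3, -0.4, -1.1]
opening: 0.204
finger_force: 59.9
```

```bash
python3 look.py 140 204 300 340
```

```text
31.55 [ 0.47885524 -0.40900776  0.14573023] [-0.28 -0.36 -1.09] blade bx -150.53603077264387
      300 301 302 303 304 305 306 307 308 309 310 311 312 313 314 315 316 317 318 319 320 321 322 323 324 325 326 327 328 329 330 331 332 333 334 335 336 337 338 339
140 236 236 236 236 234 226 120 113 128 122 112 162 234 236 236 236 236 236 236 237 237 236 237 214 119 110 121 109 109 208 217 216 215 215 215 215 216 217 217 217
141 236 235 234 234 231 230 167 116 117 131 117 118 214 235 236 236 237 236 237 237 237 236 231 153 107 120 113 100 167 215 216 216 215 215 216 217 217 217 217 216
142 235 234 231 230 230 231 228 140 110 121 129 112 151 234 237 236 237 236 236 236 237 237 215 120 108 119 104 114 208 215 215 215 215 217 217 218 217 215 215 214
143 231 229 229 231 231 234 235 207 126 114 129 115 114 229 236 237 236 236 237 237 237 237 158 104 111 116 102 163 213 215 216 217 218 217 217 216 216 215 215 216
144 230 230 231 233 234 236 235 233 155 111 120 122 105 215 236 237 237 237 237 237 237 237 185 108 112 110 109 205 215 217 218 217 217 215 216 215 214 215 215 216
145 230 232 233 235 2
[... 8954 characters left out ...]
 213 212 213 213 211 210 209 212 214 212 211
200 229 228 228 228 229 221 211 207 204 203 175 197 199 200 201 175 176 106 104 104 105 105  99 123 161 209 166 195 211 213 199 180 180 208 211 201 199 197 210 210
201 227 229 228 229 227 219 204 202 174 136 128 169 201 176 139 132 131 102 106 105 105 107 100 124 128 140 155 161 195 146 137 172 174 197 167 139 177 195 198 210
202 227 228 228 227 224 223 202 137 127 121 121 128 136 132 126 124 123 102 103 105 106 104  98 124 128 126 131 129 137 126 126 156 137 138 131 125 133 138 137 179
203 227 226 225 225 216 204 198 128 117 121 123 124 124 124 124 124 125 100 103 106 105 104  99 127 127 125 124 125 124 129 126 130 124 126 125 126 127 126 124 133
```

The ring came off the hook and lies flat ahead in the dish (arm ends around rows 140–146), and the hook is clear. Lifting and returning to the stand slot.

Request:
drive_tool(moves=[[[0,0,0],[0,0,-0.02],0],[[0,0,0],[0,0,-0.035],0],[[0,0,0],[0,0,-0.04],0],[[0,0,0],[0,0,-0.035],0],[[0,0,0],[0,0,-0.01],0]])

```text
time: 32.22
eef_pos: [0.4812, -0.4112, 0.2917]
tcp_rot: [0.97, -0.243, 0.004, 0.002]
contact_force: [-0.2, -0.9, -1.2]
opening: 0.199
finger_force: 59.9
```

```bash
python3 - <<'E'
from h import *
from plant import ctrl
from scipy.spatial.transform import Slerp
s=ctrl.get_state();p=s["eef_pos"];R=Rt.from_quat(s["tcp_rot"]).as_matrix();print(s["time"],p)
c=ctrl.read_camera("wrist");pickle.dump(c,open("wd.pkl","wb"));g=cv2.cvtColor(c["image"],cv2.COLOR_RGB2GRAY)
q=proj(c,[.508,-.425,.022])[0];print("dish centre px",q)
x,y=int(q[0]),int(q[1]);m=(g[y-45:y+45,x-45:x+45]<130).astype(np.uint8)
n,l,st,ce=cv2.connectedComponentsWithStats(m)
for i in range(1,n):
    if st[i,4]>40: print(st[i],ce[i].round(),plane(c,ce[i]+[x-45,y-45],.006))
T=[.413,-.2732,.288]
n=6;sl=Slerp([0,1],Rt.from_matrix([R,Rd(-.384)]))(np.linspace(0,1,n+1)).as_matrix()
for x in rows(sl,np.linspace(p,T,n+1)): print(np.round(x,4).tolist())
E
```

```text
32.225 [ 0.48115088 -0.4111673   0.29171533]
dish centre px [316.6 137. ]
[[0.001, -0.002, -0.018], [-0.0209, -0.0149, 0.0004]]
[[0.001, -0.002, -0.018], [-0.0206, -0.0153, 0.0004]]
[[0.001, -0.002, -0.018], [-0.0203, -0.0156, 0.0005]]
[[0.001, -0.002, -0.018], [-0.02, -0.016, 0.0005]]
[[0.001, -0.002, -0.018], [-0.0197, -0.0164, 0.0005]]
[[0.001, -0.002, -0.018], [-0.0195, -0.0167, 0.0006]]
```

```bash
python3 - <<'E'
from h import *
c=pickle.load(open("wd.pkl","rb"));g=cv2.cvtColor(c["image"],cv2.COLOR_RGB2GRAY)
x,y=316,137;p=g[y-50:y+50,x-60:x+60];print(p.min(),np.median(p))
for i in range(0,100,3): print(y-50+i,''.join('#' if v<150 else '+' if v<190 else '-' if v<212 else '.' for v in p[i,::1]))
E
```

```text
116 229.0
87 --+++++---------------------.....-++#######################+###########################+-......--+--++++++++++++++++++++
90 ---+++++----------------.....-+###############+............................-+###############+-.....+++++++++++++++++++++
93 -----++-------------.....-+############+..........................................-+############+++-..++++++++++++++++++
96 ------------------....-+###########-....................................................+#+++######++--..-++++++++++++++
99 ---------------.....+##########............................................................-##########++--.-++++++++++++
102 -------------....+##########-.................................................................+##########+--.-++++++++++
105 -----------....+#########+.......................................................................+#########+--.+++++++++
108 ----------...-+########............................................................................+#########+--.+++++++
111 --------....+########+.................................-++###++++..........................
[... 2454 characters left out ...]
............................................++++++++++++++....-+++++++-----
174 ++++--++++++++++--....-++++++++++++++-..............................................-+++++++++++++++-...-+++++++++++++++
177 +++++++++++++++------.....-++++++++++++++++-..................................-++++++++++++++++++-...-++++++++++++++++++
180 +++--+++++++++----------.....-++++++++++++++++++++++-............++++++++++++++++++++++++++++-....-+++++++++++++++++++++
183 +++++++++++++---------------.......++++++++++++++++++++++++++++++###++++++++++++++++++++-.....-+++++++++++++++++++++++++
186 ++--+++++++++--------------------.......-++++++++++++++++++++++--+##++++++++++++++-......-++++++++++++++++++++++++++++++
```

The printed map shows the ring lying flat near the middle of the dish floor. Returning the pick.

Request:
drive_tool(moves=[[[0.001,-0.002,-0.018],[-0.0209,-0.0149,0],0],[[0.001,-0.002,-0.018],[-0.0206,-0.0153,0],0],[[0.001,-0.002,-0.018],[-0.0203,-0.0156,0],0],[[0.001,-0.002,-0.018],[-0.02,-0.016,0],0],[[0.001,-0.002,-0.018],[-0.0197,-0.0164,0],0]])

```text
time: 32.9
eef_pos: [0.4222, -0.2937, 0.285]
tcp_rot: [0.98, -0.199, -0.005, -0.004]
contact_force: [-0.4, 1.6, -1.3]
opening: 0.204
finger_force: 59.9
```

Request:
drive_tool(moves=[[[0.001,-0.002,-0.018],[-0.0195,-0.0167,0],0],[[0,0,0],[0,0,0],0],[[0,0,0],[0,0,0],0]])

```text
time: 33.28
eef_pos: [0.4116, -0.2721, 0.2864]
tcp_rot: [0.982, -0.191, -0.005, -0.004]
contact_force: [-0.1, 0.6, -0.8]
opening: 0.198
finger_force: 59.9
```

```bash
python3 look.py 160 206 304 336; python3 - <<'E'
from h import *
from plant import ctrl
print(rel(ctrl.get_state(),(.413,-.2732,.288),-.384))
E
```

```text
33.275 [ 0.41162557 -0.27214736  0.28635112] [-0.14  0.56 -0.75] blade bx -176.14093276288594
      304 305 306 307 308 309 310 311 312 313 314 315 316 317 318 319 320 321 322 323 324 325 326 327 328 329 330 331 332 333 334 335
160 228 227 228 227 228 227 227 228 228 188 127 105 103 154 155 108 103 154 105 105 105 157 159 108 105 104 103 184 221 229 229 229
161 227 228 228 228 228 229 228 228 229 189 126 106 104 160 162 157 155 163 159 156 156 164 164 157 107 103 101 185 221 228 230 229
162 227 227 228 227 227 227 228 228 227 186 125 105 103 116 162 162 162 163 164 163 160 161 162 162 106 103  98 183 222 230 229 228
163 224 224 224 224 224 224 225 224 224 182 125 107 105 106 162 164 163 164 166 164 162 162 162 162 154 105  98 178 218 227 227 227
164 222 223 223 223 221 223 223 223 223 181 126 108 106 157 167 166 167 167 165 166 166 164 164 163 162 106 100 180 217 223 224 224
165 223 223 222 223 223 222 223 222 222 184 135 127 107 184 186 170 169 185 186 170 168 167 184 185 165 109 113 180 216 224 224 223
166 223 223 224 223 223 223 223 224 224 184 136 126 122 137 188 187 188 190 192 
[... 4572 characters left out ...]
139 133 134 134 134 133 102 103 105 107 104 100 133 134 135 133 134 133 134 136 136 135 134 134 134
202 237 237 237 172 165 166 140 134 134 134 133 136 133 102 103 104 107 106 100 132 133 133 133 135 132 134 134 134 135 132 135 136
203 237 236 186 165 166 167 163 134 132 134 134 133 132 101 104 103 107 106  99 133 135 135 135 134 133 134 134 134 137 136 135 133
204 218 219 155 150 152 131 128 128 128 133 134 133 122 100 102 105 107 103  99 121 134 134 135 135 133 134 134 134 135 135 136 213
205 123 122 107 107 106 100 101 107 111 111 112 113 105 100 102 105 105 105 102 115 130 128 128 128 128 114 112 112 110 117 117 150
(array([-0.0069,  0.0105, -0.0006]), array([ 0.0015,  0.0003, -0.0015]))
```

Request:
drive_tool(moves=[[[-0.007,0.0105,0],[0.001,0.0008,0],0],[[0,0,0],[0,0,0.01],0],[[0,0,0],[0,0,0.01],0],[[0,0,0],[0,0,0],0]])

```text
time: 33.83
eef_pos: [0.4116, -0.2724, 0.2651]
tcp_rot: [0.982, -0.191, -0.001, -0.001]
contact_force: [0.1, 0.3, -0.9]
opening: 0.203
finger_force: 59.9
```

```bash
python3 look.py 184 200 304 336; python3 - <<'E'
from h import *
from plant import ctrl
print(rel(ctrl.get_state(),(.413,-.2732,.1667),-.384))
E
```

```text
33.825 [ 0.41155722 -0.2724143   0.26507972] [ 0.14  0.29 -0.87] blade bx -176.2822872103934
      304 305 306 307 308 309 310 311 312 313 314 315 316 317 318 319 320 321 322 323 324 325 326 327 328 329 330 331 332 333 334 335
184 225 226 226 225 225 225 226 190 139 127 126 167 190 190 191 132 128 127 122 168 169 169 168 120 106 101 177 218 225 226 225 226
185 228 227 227 227 227 228 227 191 136 128 127 131 188 191 148 159 164 152 163 170 167 169 169 112 105 103 185 220 228 228 228 228
186 225 225 226 225 226 227 226 189 137 128 159 185 190 190 149 177 190 172 170 170 168 170 168 111 105 101 182 219 227 227 227 227
187 224 224 223 223 225 224 224 188 134 126 132 189 191 191 151 185 205 169 168 170 170 170 167 163 111 106 181 216 223 224 225 224
188 223 223 223 222 223 222 223 186 135 127 127 188 191 191 147 164 175 154 118 167 169 169 121 116 107 106 178 215 223 223 223 224
189 222 222 223 222 223 222 222 186 137 126 126 188 192 193 151 162 170 151 108 166 168 170 162 111 106 113 178 215 223 222 223 223
190 223 222 221 221 222 222 222 186 136 130 184 193 192 143 159 182 192 174 111 1
[... 608 characters left out ...]
26 191 138 130 128 128 127 121 113 114 119 114 103 107 106 106 105 107 105 125 182 221 222 223 223 223
196 237 237 237 237 237 229 223 189 139 130 127 128 126 108 103 106 107 105 103 104 106 105 106 106 107 125 171 222 223 224 223 223
197 237 237 238 237 237 237 223 191 137 128 127 126 126 105 103 104 107 104  98 107 107 106 106 106 106 124 181 221 223 223 223 223
198 237 237 237 237 237 226 222 192 136 126 127 127 127 106 101 104 108 103  99 106 104 106 106 106 106 123 179 221 224 222 224 223
199 236 236 236 235 223 220 220 189 139 127 126 125 124  99 102 105 106 105  98 107 107 105 106 108 106 122 180 220 222 222 221 222
(array([-0.0007,  0.0014, -0.0002]), array([0.0014, 0.0001, 0.0992]))
```

Hook (col 320) is centred over the slot (cols 312–329). Lowering in.

Request:
drive_tool(moves=[[[0,0,0],[0.001,0,0.012],0],[[0,0,0],[0,0,0.02],0],[[0,0,0],[0,0,0.025],0],[[0,0,0],[0,0,0.02],0],[[0,0,0],[0,0,0.01],0]])

```text
time: 34.5
eef_pos: [0.4126, -0.2728, 0.1782]
tcp_rot: [0.982, -0.191, -0.001, -0.001]
contact_force: [0.5, -0.2, -0.8]
opening: 0.203
finger_force: 59.9
```

Request:
drive_tool(moves=[[[0,0,0],[0,0,0.004],0],[[0,0,0],[0,0,0.003],0],[[0,0,0],[0,0,0.0015],0],[[0,0,0],[0,0,0],0]])

```text
time: 35.0
eef_pos: [0.4133, -0.2735, 0.1719]
tcp_rot: [0.982, -0.191, 0.001, 0.0]
contact_force: [-0.4, -0.0, -1.6]
opening: 0.205
finger_force: 59.9
```

Request:
drive_tool(moves=[[[0,0,0],[0,0,0.0015],0],[[0,0,0],[0,0,0.0015],0],[[0,0,0],[0,0,0.001],0],[[0,0,0],[0,0,0],0]])

```text
time: 35.5
eef_pos: [0.4131, -0.2733, 0.1673]
tcp_rot: [0.982, -0.191, 0.0, -0.0]
contact_force: [-0.9, 0.1, -1.6]
opening: 0.199
finger_force: 59.9
```

Request:
drive_tool(moves=[[[0,0,0],[0,0,0.0008],0],[[0,0,0],[0,0,0],0]])

```text
time: 35.75
eef_pos: [0.4131, -0.2733, 0.1666]
tcp_rot: [0.982, -0.191, 0.0, 0.0]
contact_force: [0.3, 0.4, -0.4]
opening: 0.201
finger_force: 59.9
```

Request:
drive_tool(moves=[[[0,0,0],[0,0,0.0006],0],[[0,0,0],[0,0,0],0]])

```text
time: 36.0
eef_pos: [0.4131, -0.2733, 0.166]
tcp_rot: [0.982, -0.191, 0.0, 0.0]
contact_force: [0.5, -0.2, -1.1]
opening: 0.204
finger_force: 59.9
```

Request:
drive_tool(moves=[[[0,0,0],[0,0,0],0]])

```text
time: 36.12
eef_pos: [0.4131, -0.2733, 0.166]
tcp_rot: [0.982, -0.191, 0.0, 0.0]
contact_force: [-0.1, -0.6, -1.0]
opening: 0.203
finger_force: 59.9
```

Request:
drive_tool(moves=[[[0,0,0],[0,0,0.0007],0],[[0,0,0],[0,0,0],0]])

```text
time: 36.38
eef_pos: [0.4131, -0.2733, 0.1653]
tcp_rot: [0.982, -0.191, 0.0, 0.0]
contact_force: [-1.6, 0.3, -1.2]
opening: 0.201
finger_force: 59.9
```

Request:
drive_tool(moves=[[[0,0,0],[0,0,0.0007],0],[[0,0,0],[0,0,0],0]])

```text
time: 36.62
eef_pos: [0.4132, -0.2734, 0.1648]
tcp_rot: [0.982, -0.191, 0.0, 0.0]
contact_force: [0.3, -0.2, 0.1]
opening: 0.195
finger_force: 60.1
```

Request:
drive_tool(moves=[[[0,0,0],[0,0,0.0007],0],[[0,0,0],[0,0,0],0]])

```text
time: 36.88
eef_pos: [0.4133, -0.2734, 0.1647]
tcp_rot: [0.982, -0.191, 0.0, 0.0]
contact_force: [-2.4, 1.4, 5.6]
opening: 0.202
finger_force: 60.8
```

Seated (contact at z = 0.1648). Relieving the load, opening and retreating.

Request:
drive_tool(moves=[[[0,0,0],[0,0,-0.0008],0],[[0,0,0],[0,0,0],0.03],[[0,0,0],[0,0,0],0.045],[[0,0,0],[0,0,0],0.045],[[0,0,0],[0,0,0],0.045]])

```text
time: 37.5
eef_pos: [0.4131, -0.2733, 0.1646]
tcp_rot: [0.982, -0.191, 0.0, 0.0]
contact_force: [0.5, -0.3, 0.4]
opening: 0.525
finger_force: 0.0
```

Request:
drive_tool(moves=[[[0,0,0],[0,0,-0.01],0.045],[[0,0,0],[0,0,-0.025],0.045],[[0,0,0],[0,0,-0.04],0.045],[[0,0,0],[0,0,-0.05],0.045],[[0,0,0],[0,0,0],0.045]])

```text
time: 38.12
eef_pos: [0.4149, -0.275, 0.2962]
tcp_rot: [0.982, -0.191, 0.005, 0.003]
contact_force: [0.2, -0.8, -0.4]
opening: 0.526
finger_force: 0.0
```

```bash
python3 - <<'E'
from h import *
from plant import ctrl
s=ctrl.get_state();print(s["time"],s["eef_pos"],s["contact_force"].round(2),s["opening"])
c=ctrl.read_camera("wrist");S=ctrl.read_camera("side");C=ctrl.read_camera("scene")
g=cv2.cvtColor(c["image"],cv2.COLOR_RGB2GRAY)
print("A top/B top px",proj(c,[[.4131,-.2733,.197],[.383,-.339,.197]]))
for r in range(140,240,3): print(r,''.join('#' if v<70 else '+' if v<130 else '-' if v<190 else '.' for v in g[r,270:440]))
# compare with start images near picks/dish
d=pickle.load(open("c0.pkl","rb"))
for n,a,b,(r0,r1,c0,c1) in[("side",d["side"],S,(150,290,300,400)),("scene",d["scene"],C,(105,240,270,365))]:
    D=cv2.absdiff(cv2.cvtColor(a["image"],7),cv2.cvtColor(b["image"],7))[r0:r1,c0:c1]
    ys,xs=np.where(D>40);print(n,len(ys),(xs.min()+c0,xs.max()+c0,ys.min()+r0,ys.max()+r0) if len(ys) else "")
G=cv2.cvtColor(S["image"],7)
for r in range(150,232,2): print(r,''.join('#' if v<70 else '+' if v<130 else '-' if v<190 else '.' for v in G[r,290:400]))
E
```

```text
38.125 [ 0.41488726 -0.27504479  0.29618559] [ 0.18 -0.81 -0.38] 0.5259476515306524
A top/B top px [[315.  213. ]
 [420.  217.4]]
140 ------------.....--++++......-----------------------------------------------------------------------------------------------++......+++++-....----------------------------
143 -------------.....-+++-......------------------------------------------------------------------------------------------------+......-++-......----------------------------
146 ------------....-++++++......-----------------------------------------------------------------------------------------------+-.....-+++++++-------------------------------
149 -------------.-++++++++......-----------------------------------------------------------------------------------------------+-.....++++++++++++++++-----------------------
152 -..---.-----+++++++++++-.....-----------------------------------------------------------------------------------------------+......+++++++++++++++++++++------------------
155 ---..-...--++++++++++++++++++++++++++++++++++++++++++++++++++++++++++++++++++++++++++++++++
[... 9135 characters left out ...]
-.........
220 ........-................-+----...........-----------------------..............-++++++++++++++++++---.........
222 ......-++-................................-----------------------...............+++++++++++++++++----.........
224 ......-++-+++-............................-----------------------..............-+++++++++++-+++++----.........
226 .......++++++++++++-......................-----------------------...........----+++++++++++++++++----.........
228 ........++++++++++++++++++++++++++++++++++-----------------------....-----------++++-++++++-+++++-+--.........
230 ..........++++++++++++++++++++++++++++++++--------------------------------------++++++++++++++++-----.........
```

The pick is back upright on its collar, the other pick and the dish are in place, and the ring is in the dish. Handing in.

```bash
python3 -c "
from plant import ctrl
print(ctrl.sign_off())"
```

```text
the job is handed in; nothing more can be done
None
```

Job handed in at about 38 s: the ring lies flat in the dish, and the hooked pick hangs upright in its own slot with the other pick and the dish still in place. When it left the groove, the ring slipped off the hook and came to rest leaning on the axle and washer, so I hooked it again from there; it was touched only by the pick.

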